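# Fit the snap ring that holds down a sprung clutch plate

### The job

Fit the big snap ring into the groove of the clutch spindle with the circlip pliers: put the plier tips in the ring's two eyes, spread the ring, push it and the sprung plate under it down to the firm stop and let the ring close into the groove, so that it lies flat and holds the plate down. Then stand the pliers upright in their stand again. Do not touch the ring with the gripper itself, and leave the other things on the bench where they are.

Things in the scene. Friction and masses are not known exactly. Their poses are not given: they have to be found in the camera images.
- jig: fixed clutch jig: dark steel foot 150 x 150 x 12 mm with a round sleeve, a steel spindle standing in it and a sprung plate round the spindle. Origin: centre of its underside, on the bench; z up is the axis of everything on it. The spindle stands higher by h, 0 to 10 mm, other at each start and NOT reported: feel it
- jig_sleeve (a point): on the jig axis, 22 mm above the bench (top of the sleeve). Spindle, heights above the bench: top 78 mm + h; its land, 66 mm in diameter, reaches down to 49 mm + h; below lies the groove, 59 mm in diameter, where the ring belongs. When home, the ring bears up on the land, its underside at 43 mm + h
- jig_stop (a point): on the jig axis, 40 mm above the bench. The sprung plate, aluminium, 140 mm across, 10 mm thick, slides up and down only; its top rests at 52 mm + h, covering the groove, and goes 12 mm down to a firm stop (40 mm + h). That takes 2 N at first, 5 N just above the stop. The 6 mm thick ring gets under the land after 9 mm of travel
- ring: dark steel snap ring, 6 mm thick, 81 mm across, 105 mm over the eyes, inner radius 30.5 mm. It starts spread round the land, gripping it, underside 54 to 62 mm + h above the bench (clear of the plate or on it, a little tilted). Origin: centre of the unspread ring at its underside, at the start 2.5 mm off the jig axis towards the bow; x from closed bow to the eyes, z up
- ring_left (a joint): spread of the ring half on its +y side about its root beside the bow, rad: 0 closed (home in the groove), 0.10 gripping the land, clear of it above 0.12; about 0.045 in the groove while the eased plier tips are still in the eyes. It takes 5 N at the eye at 0.10 and little more at 0.15. Spread, it slides best with the eyes eased 1 to 2 mm towards the bow, and back before letting go
- ring_right (a joint): the same for the half on the -y side
- ring_left_eye (a point): centre of the upper mouth of the eye on the ring's +y side: a vertical through-hole 14.5 mm wide in a lug 24 mm across, 10 mm tall from the ring's underside up. At the start the eye centres are 44 mm apart, 22 mm either side of the ring's x axis, 46.5 mm in front of the jig axis
- ring_right_eye (a point): the same for the eye on the -y side
- pliers: parallel-action circlip pliers, 0.16 to 0.26 kg, 139 mm tall, upright in their stand, tips down: two crossed steel halves that slide along y. Origin at the crossing; z up to the handles, y from handle to handle. Two legs 18 mm thick hang 43 mm apart; their flat shoulders, 50 mm below the origin, rest on the stand's floor and push on the eyes' tops
- pliers_grip (a point): midway between two black rubber handle blocks, 50 mm above the origin. Each block has a flat outer face 28 mm wide (x), 40 mm tall; 62 mm over both along y. A 12 N pinch carries the pliers unspread (carry them smoothly: they can swing about y); above 14 N they close, to 45 mm at their stop (18 N empty, 24 N with the ring), and spring back when eased
- pliers_tips (a point): midway between the two tips, at their ends, 58 mm below the origin of the pliers. Each tip is 6.5 mm thick, 8 mm long below its shoulder. Tip centres are 43 mm apart at rest; closing the handles moves them apart by as much, to 60 mm at the stop
- stand: fixed grey plastic stand, foot 80 x 120 mm; origin: centre of its underside, z up. A funnel, mouth 44 mm (x) by 87 mm (y), 66 mm above the bench, narrows to a pocket 21 x 64 mm for the legs below 48 mm; its floor, at 30 mm, has a slot for the tips, 14 x 60 mm, 12 mm deep. Home, the pliers' origin is 80 mm above the bench, their y along the stand's y (either way round)
- wrench: a steel open-ended wrench 190 mm long lying on the bench; bystander
- screwdriver: a black-handled screwdriver lying on the bench; bystander
- hammer: a hammer lying on the bench; bystander
- disc: a spare brown clutch friction disc, a flat ring 124 mm across and 6 mm thick, lying on the bench; bystander
- oil: a black oil bottle 64 mm across, 190 mm tall; bystander
- can: a plain blue can 66 mm across, 120 mm tall; bystander
- collar: a loose steel spacer ring 80 mm across, 22 mm tall; bystander
Things that resemble listed ones, but are neither listed nor needed, are in the scene too. Leave any green or purple look-alike of the pliers alone.

How it is judged:
By the outcome, as a careful person would: the job done as asked, in the order asked, and still so for the second after the job is handed in, with the robot touching nothing.
It also fails if it takes over 56 s, if anything falls off the work surface, if the arm or the gripper's body presses on something with over 40 N, if the wrist force passes 120 N, or if a joint passes its speed limit or range.

### The arm

A 7-joint arm with a two-finger parallel gripper is mounted at the origin on the work surface. World frame = base frame: x ahead of the robot, y to its left, z up, the work surface at z = 0. Lengths are in m, angles in rad, forces in N, time in s.
With the tool pointing down it reaches from about 0.425 to 0.925 m from the base axis. Payload 6.8 kg.
Tool frame: the origin (TCP) lies between the finger pads; the fingertips stand 22 mm ahead of it and the grasp point (between the pads) lies 3 mm ahead of it; z points along the fingers, y is the line along which they close (so a half turn about z gives the same grasp; the last joint's range is limited). The gripper opens to 85 mm and grips with 20 to 120 N. Pads are 22 mm wide; open, the fingers measure 114 mm over their backs; the gripper's body (76 mm by 85 mm) begins 54 mm behind the grasp point. The pads swing forward as they close: fully open they stand 13 mm farther back than shut.
Start: joints at [-1.298, 0.477, 0.022, 1.555, -0.011, 1.109, -0.083], TCP at [0.251, 0.627, 0.253] pointing down, gripper open.
Joint ranges: [-2.96, 2.96], [-0.34, 2.1], [-1.41, 1.46], [0.24, 2.44], [-1.37, 4.51], [0.17, 1.92], [-2.96, 2.96]. Speed limits (rad/s): [2.39, 2.39, 3.14, 3.14, 3.14, 3.14, 3.14].

### API

Orientations are given as a unit quaternion [w, x, y, z].
In Python, from station import bot gives the robot as it stands.
- The arm moves only by the tool servo_tool, never from a script. Its argument "motion" is a list that holds one entry, the list of rows, each a list of 5 numbers: the opening, from 0 (shut) to 1 (fully open), then the shift along the world's x, y, z each as a share of 0.04 m, from -1 to 1, then the turn about the world's z as a share of 0.12 rad, from -1 to 1. A call has 1 to 20 rows; each row shifts and turns the commanded pose from where the row before left it; what a row does not reach is not made up. A row lasts 1/10 s, in which the tool goes at most 50 mm and 8.59 degrees, less where a joint would pass 70% of its speed; a pose out of reach is approached as far as the arm can. A call with a number of a shift or a turn outside -1 to 1 is refused whole. A call with a gripper value outside its range is refused whole. The fingers move at their own pace and stop on an object; "newtons" is the grip in N (left out, the last holds). Time passes only in rows, so rows that do not move let the fingers close. It gives the time, the measured TCP pose, the force, the opening and the grip force at its end, in the units of the state.
- bot.get_obs(): the state, without advancing time (a new reading comes with each control period).
- bot.read_camera(name): name is "scene" or "top"; returns (picture, depth): 480x640x3 uint8, red, green, blue; 480x640 float32, m along the optical axis (not along the pixel's ray), 0 where there is no reading.
- bot.get_calibration(name): a dict with "fovy" (degrees; the focal length in pixels is half the picture's height over the tangent of half this angle, whatever the lens; pixels are square), "cx", "cy" (the principal point, pixels), "view" (4x4, takes a point from world to camera coordinates). Camera axes: x right, y down, z forward; pixel columns grow to the right and rows downward; lengths in m; the calibration is good to about 2 mm. A picture is of the moment at which its call begins. get_calibration takes no time and is no camera call.
- bot.hand_in(): hands the job in; it is judged then, once.
The state is a dict: "t": time; "q": joint angles; "joint_vel": joint speeds; "joint_torque": joint torques, N m; "eef_pos": TCP position; "tool_rot": TCP orientation; "contact_force": force on the tool from outside, world axes, zero at the start; "torque": the same for the moment, N m; "gripper_width": opening from 0.0 (shut) to 1.0 (fully open); "grasp_force": force on a finger pad.
Only numpy, scipy, OpenCV 4.12 (cv2) and the standard library are available. Lean on these libraries where they do the work, as an engineer would, in place of code of your own. Each camera call takes 0.05 s, during which the arm holds its last target. There are 200 camera calls.

## Working session

There is one attempt and no reset: what is moved stays moved. The work goes in short steps, Python scripts to look and compute and a tool call to move; the robot and the scene stay as the last step left them, time stands still between calls to the robot, and variables do not carry over. Pictures are saved under pics/ and viewed, at most 10 in all, crops included, and the job is handed in when it is done.

Besides the shell and the picture viewer there is one more tool, called after "Emit:" as a command line: name --argument value ..., lists and objects as JSON in quotes. servo_tool: Moves the arm, as the interface text tells. Shift numbers are shares of 0.04 m and turn numbers shares of 0.12 rad, none past 1 either way. Its arguments: {"type":"object","properties":{"motion":{"type":"array"},"newtons":{"type":"number"}},"required":["motion"]}

```bash
ls; mkdir -p pics
cat > h.py <<'E'
import numpy as np, cv2
from station import bot
def cam(n):
    p,d=bot.read_camera(n); c=bot.get_calibration(n)
    return p,d,c
def pts(d,c):
    f=240/np.tan(np.radians(c["fovy"])/2); v,u=np.mgrid[0:480,0:640]
    P=np.stack([(u-c["cx"])/f*d,(v-c["cy"])/f*d,d,np.ones_like(d)],-1)
    return (P@np.linalg.inv(np.array(c["view"])).T)[...,:3]
def ray(c,u,v,z):
    f=240/np.tan(np.radians(c["fovy"])/2); T=np.linalg.inv(np.array(c["view"]))
    r=T[:3,:3]@np.array([(u-c["cx"])/f,(v-c["cy"])/f,1]); o=T[:3,3]
    return o+r*(z-o[2])/r[2]
E
python3 - <<'E'
from h import *
for n in("scene","top"):
    p,d,c=cam(n); cv2.imwrite(f"pics/{n}0.png",p[...,::-1]); np.savez(f"{n}0.npz",p=p,d=d)
    print(n,c, (d>0).mean())
print(bot.get_obs())
E
```

```text
pics
scene {'fovy': 52.176697415436074, 'cx': 312.3590185520573, 'cy': 233.5696593190638, 'view': array([[ 0.51724489,  0.85570204,  0.01522301, -0.30133371],
       [ 0.74076514, -0.43871905, -0.50871663, -0.3400913 ],
       [-0.42863123,  0.27440775, -0.86079943,  1.30589724],
       [ 0.        ,  0.        ,  0.        ,  1.        ]])} 0.9960123697916666
top {'fovy': 48.34503844302386, 'cx': 328.699031060921, 'cy': 241.53149023679222, 'view': array([[ 0.01541548, -0.99948972,  0.0279762 , -0.02431394],
       [-0.99772226, -0.01721383, -0.06522246,  0.52582537],
       [ 0.06567076, -0.02690704, -0.9974785 ,  1.28832355],
       [ 0.        ,  0.        ,  0.        ,  1.        ]])} 0.9959537760416667
{'t': 0.1, 'q': array([-1.29805459,  0.47771574,  0.02235651,  1.55637583, -0.0115344 ,
        1.10930434, -0.0830994 ]), 'joint_vel': array([ 0.00059829, -0.00287167, -0.00226857, -0.0022719 ,  0.0015243 ,
       -0.00280941,  0.00198827]), 'joint_torque': array([ 4.63627293e-03, -5.97755992e+01,  1.61379408e+00, -2.81953222e+01,
        1.28211486e-02,  5.09066682e-03,  4.92083473e-06]), 'eef_pos': array([0.25071663, 0.62615843, 0.25241449]), 'tool_rot': array([-1.10256194e-04,  1.89275673e-01,  9.81923631e-01, -8.30387403e-04]), 'contact_force': array([ 0.62846742,  0.47554279, -0.61238352]), 'torque': array([0.00581579, 0.03427953, 0.01498178]), 'grasp_force': 0.0, 'gripper_width': 1.0050821840064064}
```

View pics/scene0.png

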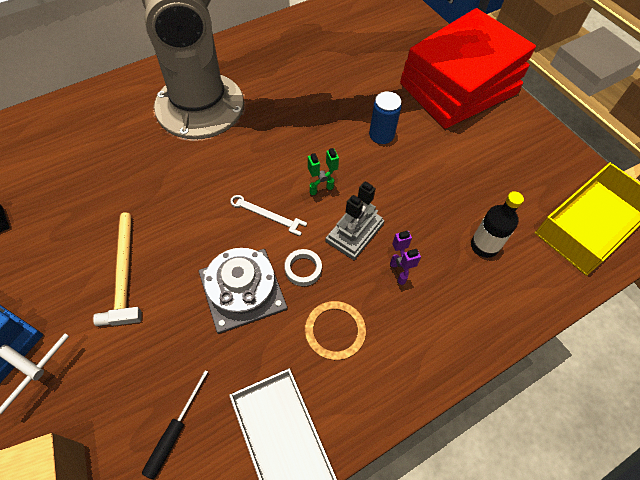

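View pics/top0.png

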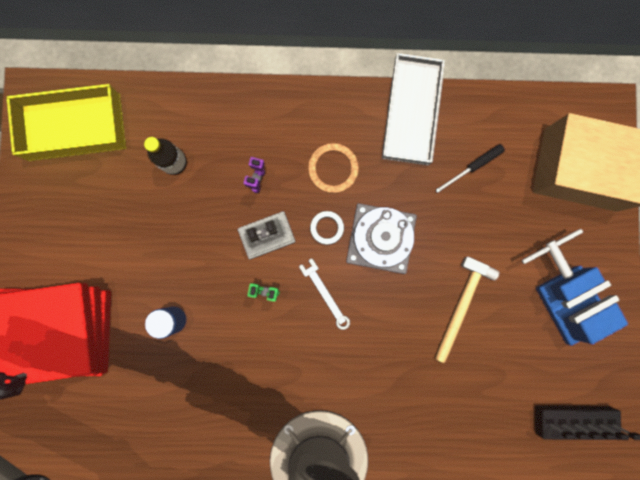

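Candidates for the pliers: black-handled in the grey stand, scene (360,205) / top (262,233); green look-alike, scene (323,172) / top (263,292); purple one, scene (405,255) / top (255,173). By the description it is the black pair in the stand. The jig is at scene (240,285) / top (383,238), with the eyes at top (387,215) and (403,225). Next is a close crop and the measurements.

```bash
cat > m.py <<'E'
from h import *
T=np.load("top0.npz");S=np.load("scene0.npz");ct=bot.get_calibration("top");cs=bot.get_calibration("scene")
a=cv2.resize(T["p"][185:285,230:420],None,fx=4,fy=4,interpolation=cv2.INTER_CUBIC)
b=cv2.resize(S["p"][180:340,195:390],None,fx=4,fy=4,interpolation=cv2.INTER_CUBIC)[:, :760]
b=cv2.resize(b,(488,400)) if 0 else b
cv2.imwrite("pics/ctop.png",a[...,::-1]); cv2.imwrite("pics/cscene.png",cv2.resize(b,(720,592))[...,::-1])
for n,I,c in(("top",T,ct),("scene",S,cs)):
    P=pts(I["d"],c); p=I["p"].astype(int); x0=ray(ct,264,235,0.07)
    near=np.hypot(P[...,0]-x0[0],P[...,1]-x0[1])<.08
    m=near&(P[...,2]>.115)&(p.max(-1)<110)
    k,l,st,cen=cv2.connectedComponentsWithStats(m.astype(np.uint8))
    for i in range(1,k):
        if st[i,4]>15:
            q=P[l==i]; t=q[q[:,2]>np.percentile(q[:,2],95)-.012]
            print(n,"handle",st[i],cen[i].round(1),q.min(0).round(4),q.max(0).round(4),"top mean",t.mean(0).round(4),len(t))
    # stand base/ rim
    m=near&(P[...,2]>.055)&(P[...,2]<.08); q=P[m][:,:2].astype(np.float32)
    print(n,"rim",cv2.minAreaRect(q))
    m=near&(P[...,2]>.006)&(P[...,2]<.2); q=P[m][:,:2].astype(np.float32)
    print(n,"foot",cv2.minAreaRect(q))
    j=ray(ct,384,238,.05)
    nj=np.hypot(P[...,0]-j[0],P[...,1]-j[1])<.13
    for lo,hi in((.006,.018),(.045,.066),(.066,.075),(.0755,.095)):
        m=(nj&(P[...,2]>lo)&(P[...,2]<hi)).astype(np.uint8)
        k,l,st,cen=cv2.connectedComponentsWithStats(m); i=1+st[1:,4].argmax(); q=P[l==i]
        print(n,lo,hi,cv2.minEnclosingCircle(q[:,:2].astype(np.float32)),cv2.minAreaRect(q[:,:2].astype(np.float32)),"z",np.percentile(q[:,2],[5,50,95]).round(4),len(q))
E
python3 m.py
```

```text
top handle [265 220  12  15 117] [270.5 227.2] [0.5326 0.1045 0.1152] [0.5643 0.1284 0.1642] top mean [0.5478 0.1175 0.1559] 77
top handle [246 227  13  15 126] [251.8 234.4] [0.516  0.145  0.1171] [0.5472 0.1694 0.1648] top mean [0.5315 0.1575 0.157 ] 68
top rim ((0.5402655601501465, 0.137958824634552), (0.05275684967637062, 0.09557947516441345), 22.023731231689453)
top foot ((0.543236255645752, 0.14987796545028687), (0.11351542919874191, 0.1452929973602295), 30.87920570373535)
top 0.006 0.018 ((0.5372529625892639, -0.14470666646957397), 0.10349411517381668) ((0.5374012589454651, -0.14467626810073853), (0.1500079482793808, 0.1500970870256424), 80.05718231201172) z [0.0071 0.011  0.0157] 844
top 0.045 0.066 ((0.5378628969192505, -0.14452935755252838), 0.070515476167202) ((0.536922812461853, -0.1447409689426422), (0.13809014856815338, 0.13684605062007904), 3.1593637466430664) z [0.0564 0.0605 0.0645] 1483
top 0.066 0.075 ((0.5385605692863464, -0.1469177007675171), 0.04746050387620926) ((0.5344685912132263, -0.14276769757270813), (0.08689260482788086, 0.08242417871952057), 61.856262207
[... 802 characters left out ...]
191406) z [0.0087 0.0123 0.0157] 1400
scene 0.045 0.066 ((0.5351812839508057, -0.14509102702140808), 0.07098658382892609) ((0.5353570580482483, -0.1455661654472351), (0.13825231790542603, 0.139783576130867), 60.298152923583984) z [0.0588 0.062  0.0646] 1915
scene 0.066 0.075 ((0.5154215693473816, -0.11882716417312622), 0.030717849731445312) ((0.512780487537384, -0.11527512222528458), (0.061231933534145355, 0.014668233692646027), 36.63224792480469) z [0.0705 0.0731 0.0749] 69
scene 0.0755 0.095 ((0.5471763610839844, -0.14452241361141205), 0.05266936868429184) ((0.544780969619751, -0.1452614665031433), (0.09246984869241714, 0.07512309402227402), 30.67032241821289) z [0.0766 0.0875 0.0903] 1022
```

```bash
sleep 1; python3 -c "
import cv2,numpy as np
a=cv2.imread('pics/ctop.png');b=cv2.imread('pics/cscene.png');b=cv2.resize(b,(340,280));print(a.shape)
"
```

```text
(400, 760, 3)
```

View pics/ctop.png

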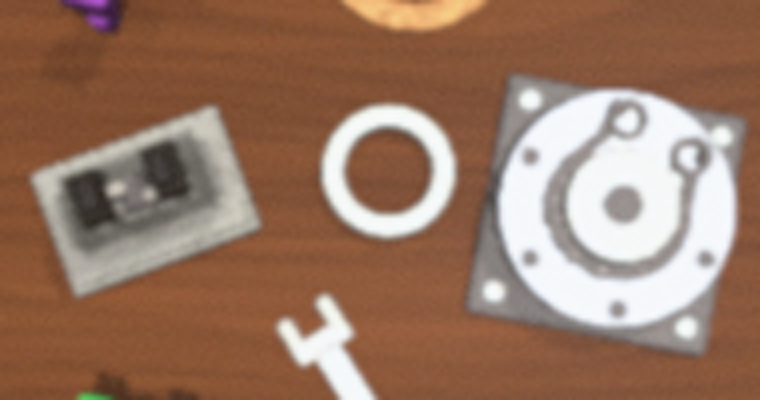

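View pics/cscene.png

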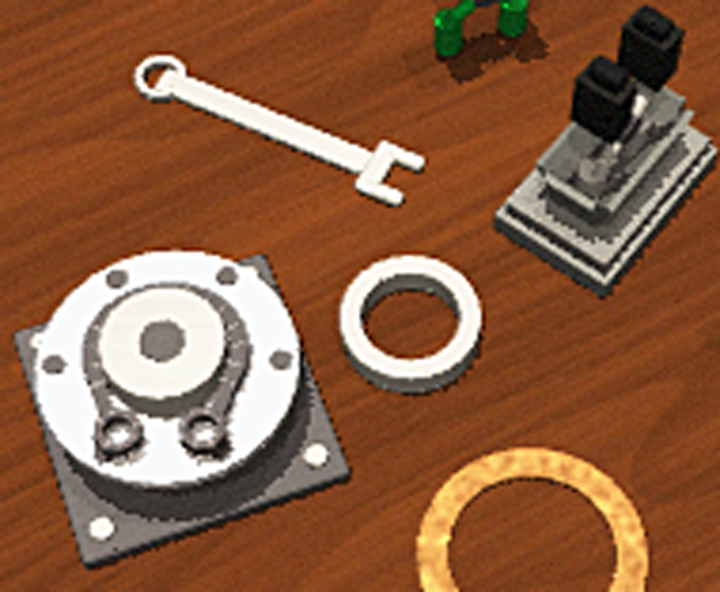

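The crops confirm it: the black-block pliers stand in the grey stand, and the two ring eyes are at top px (386.8,214.8) and (402.5,223.8), scene px (226.7,297.3) and (249.1,296.8). Next I triangulate the eyes.

```bash
cat > e.py <<'E'
from h import *
T=np.load("top0.npz");S=np.load("scene0.npz");ct=bot.get_calibration("top");cs=bot.get_calibration("scene")
def pm(c):
    f=240/np.tan(np.radians(c["fovy"])/2)
    return np.array([[f,0,c["cx"]],[0,f,c["cy"]],[0,0,1]])@np.array(c["view"])[:3]
def dark(I,u,v,r=11):  # centroid of lug outline (dark blob around bright hole)
    g=I["p"].max(-1)
    return g[int(v)-r:int(v)+r+1,int(u)-r:int(u)+r+1]
A=[(386.75,214.75),(402.5,223.75)];B=[(249.1,296.8),(226.7,297.3)]
for a in A+[]:
    g=dark(T,*a,8); print(g)
for a,b in zip(A,B):
    X=cv2.triangulatePoints(pm(ct),pm(cs),np.array(a,float),np.array(b,float)).ravel();X=X[:3]/X[3]
    r=pm(ct)@np.append(X,1);r2=pm(cs)@np.append(X,1)
    print("tri",X.round(4),(r[:2]/r[2]-a).round(2),(r2[:2]/r2[2]-b).round(2))
for z in(.075,.08):
    e=[ray(ct,*a,z)for a in A]; m=(e[0]+e[1])/2; v=e[0]-e[1]
    e2=[ray(cs,*a,z)for a in B]; m2=(e2[0]+e2[1])/2; v2=e2[0]-e2[1]
    for m,v in((m,v),(m2,v2)):print(z,m.round(4),np.linalg.norm(v).round(4),np.degrees(np.arctan2(v[1],v[0])).round(1),(m[:2]-[.5370,-.1447]).round(4),np.hypot(*(m[:2]-[.537,-.1447])).round(4))
for I,c,L in((T,ct,A),(S,cs,B)):
    P=pts(I["d"],c)
    for u,v in L:
        q=P[int(v)-7:int(v)+8,int(u)-7:int(u)+8].reshape(-1,3);print("depth",np.percentile(q[:,2],[5,25,50,75,90,97]).round(4))
    # fine stand yaw: mask grey above .006 near the stand, low
    near=np.hypot(P[...,0]-.54,P[...,1]-.138)<.085
    sat=I["p"].astype(int).max(-1)-I["p"].astype(int).min(-1)
    m=(near&(sat<25)).astype(np.uint8); m=cv2.morphologyEx(m,cv2.MORPH_OPEN,np.ones((3,3)))
    k,l,st,_=cv2.connectedComponentsWithStats(m);i=1+st[1:,4].argmax()
    print("stand",cv2.minAreaRect(P[l==i][:,:2].astype(np.float32)))
E
python3 e.py
```

```text
[[126 130 131 133 134 132 134 129 130 131 128 129 125 124 124 128 125]
 [150 161 171 175 179 178 179 177 173 173 161 149 140 136 130 130 128]
 [218 231 239 243 241 236 234 233 233 227 213 198 188 184 174 154 137]
 [249 251 252 251 246 232 222 226 224 218 222 230 237 240 239 215 187]
 [252 252 252 248 226 184 169 173 172 169 182 207 234 246 250 250 242]
 [252 252 251 238 187 151 149 147 151 162 162 164 192 232 248 252 252]
 [251 252 249 221 157 139 143 147 175 204 193 161 161 213 245 251 251]
 [251 252 244 202 149 146 158 184 224 240 233 185 157 191 239 250 251]
 [251 250 234 177 145 159 199 234 246 250 243 202 153 176 230 249 251]
 [251 245 212 159 142 173 230 249 252 252 244 203 155 180 233 249 251]
 [249 233 183 151 137 167 218 243 250 249 239 192 167 205 242 250 251]
 [245 210 166 147 139 151 178 214 231 234 211 177 183 229 249 251 251]
 [223 180 156 154 161 167 167 167 182 188 179 181 213 243 251 252 251]
 [173 159 162 176 207 223 207 188 187 194 202 224 240 250 251 251 251]
 [154 161 181 214 237 244 242 237 231 233 241 247 250 251 251 251 251]
 [163 191 226 238 243 245 247 246 2
[... 1434 characters left out ...]
075 [ 0.5775 -0.1682  0.075 ] 0.0426 61.1 [ 0.0405 -0.0235] 0.0468
0.075 [ 0.5777 -0.1666  0.075 ] 0.0432 60.6 [ 0.0407 -0.0219] 0.0462
0.08 [ 0.5769 -0.1675  0.08  ] 0.0424 61.1 [ 0.0399 -0.0228] 0.046
0.08 [ 0.5799 -0.1671  0.08  ] 0.0429 60.6 [ 0.0429 -0.0224] 0.0484
depth [-0.0002  0.0595  0.0626  0.076   0.08    0.0827]
depth [0.0142 0.0588 0.0619 0.0763 0.0804 0.0849]
stand ((0.5403313040733337, 0.13747245073318481), (0.0799390897154808, 0.1193605586886406), 21.804969787597656)
depth [0.0606 0.063  0.0744 0.0795 0.0813 0.0821]
depth [0.0604 0.0624 0.0736 0.0794 0.081  0.0817]
stand ((0.540053129196167, 0.13784167170524597), (0.0778626799583435, 0.12104113399982452), 21.053085327148438)
```

Emit:
servo_tool --motion '[[[1,0.3,-0.5,0,0.3],[1,0.5,-0.85,0,0.45],[1,0.5,-0.85,0,0.45],[1,0.5,-0.85,0,0.45],[1,0.5,-0.85,0,0.45],[1,0.5,-0.85,0,0.45],[1,0.5,-0.85,0,0.45],[1,0.5,-0.85,0,0.45],[1,0.5,-0.85,0,0.45],[1,0.5,-0.85,0,0.45],[1,0.5,-0.85,0,0.45],[1,0.5,-0.85,0,0.45],[1,0.5,-0.85,0,0.45],[1,0.5,-0.85,0,0.45],[1,0.44,-0.65,0,0.2],[1,0,0,0,0],[1,0,0,0,0]]]' --newtons 20

```text
t: 1.8
eef_pos: [0.5404, 0.1381, 0.2529]
tool_rot: [-0.0, -0.188, 0.982, 0.0]
contact_force: [0.8, 0.5, -0.5]
gripper_width: 0.999
grasp_force: 0.0
```

```bash
cat > s.py <<'E'
from h import *
o=bot.get_obs();w,x,y,z=o["tool_rot"]
print("t",o["t"],"pos",o["eef_pos"].round(4),"line",round((2*np.degrees(np.arctan2(y,x))-90)%180,2),"tilt xy",np.round([2*(x*z+w*y),2*(y*z-w*x)],4),"F",o["contact_force"].round(2),"M",o["torque"].round(3),"w",round(o["gripper_width"]*85,2),"g",round(o["grasp_force"],2),"q7",o["q"].round(2))
E
python3 s.py
```

```text
t 1.8 pos [0.5404 0.1381 0.2529] line 111.72 tilt xy [-0.0008 -0.0001] F [ 0.76  0.48 -0.52] M [ 0.013  0.033 -0.   ] w 84.95 g 0.0 q7 [-0.46  0.28  0.12  1.85 -0.04  1.01  1.62]
```

Emit:
servo_tool --motion '[[[1,0,-0.01,-0.5,0],[1,0,0,-0.8,0],[1,0,0,-0.8,0],[1,0,0,-0.6,0],[1,0,0,-0.3,0],[0.8,0,0,0,0],[0.71,0,0,0,0],[0.71,0,0,0,0],[0.71,0,0,0,0],[0.71,0,0,0,0]]]' --newtons 20

```text
t: 2.8
eef_pos: [0.5409, 0.1385, 0.1341]
tool_rot: [0.001, -0.189, 0.982, 0.0]
contact_force: [-0.3, -0.8, 0.5]
gripper_width: 0.711
grasp_force: 14.2
```

```bash
python3 s.py
```

```text
t 2.8 pos [0.5409 0.1385 0.1341] line 111.84 tilt xy [0.0014 0.0007] F [-0.35 -0.8   0.5 ] M [ 0.126  0.027 -0.003] w 60.4 g 14.17 q7 [-0.44  0.43  0.1   1.95 -0.06  0.76  1.65]
```

Emit:
servo_tool --motion '[[[0.71,0,0,0.1,0],[0.71,0,0,0.25,0],[0.71,0,0,0.4,0],[0.71,0,0,0.5,0],[0.71,0,0,0.5,0],[0.71,0,0,0.4,0],[0.71,0,0,0.25,0],[0.71,0,0,0.1,0],[0.71,0,0,0,0]]]' --newtons 20

```text
t: 3.7
eef_pos: [0.5405, 0.1383, 0.2337]
tool_rot: [0.0, -0.189, 0.982, 0.0]
contact_force: [0.8, -0.3, -1.6]
gripper_width: 0.712
grasp_force: 14.2
```

Emit:
servo_tool --motion '[[[0.71,0.02,-0.19,0,-0.19],[0.71,0.05,-0.39,0,-0.38],[0.71,0.08,-0.65,0,-0.63],[0.71,0.08,-0.65,0,-0.63],[0.71,0.08,-0.65,0,-0.63],[0.71,0.08,-0.65,0,-0.63],[0.71,0.08,-0.65,0,-0.63],[0.71,0.08,-0.65,0,-0.63],[0.71,0.08,-0.65,0,-0.63],[0.71,0.08,-0.65,0,-0.63],[0.71,0.08,-0.65,0,-0.63],[0.71,0.08,-0.65,0,-0.63],[0.71,0.05,-0.39,0,-0.38],[0.71,0.02,-0.19,0,-0.19],[0.71,0,0,0,0],[0.71,0,0,0,0],[0.71,0,0,0,0]]]' --newtons 20

```text
t: 5.4
eef_pos: [0.5782, -0.1665, 0.2332]
tool_rot: [-0.0, 0.252, 0.968, 0.0]
contact_force: [0.3, -0.5, -2.3]
gripper_width: 0.712
grasp_force: 14.2
```

```bash
python3 s.py
python3 - <<'E'
from h import *
p,d,c=cam("scene");np.savez("scene1.npz",p=p,d=d)
q,d2,c2=cam("top");np.savez("top1.npz",p=q,d=d2)
a=cv2.resize(p[170:330,170:330],(600,600),interpolation=cv2.INTER_CUBIC)
cv2.imwrite("pics/c1.png",a[...,::-1])
E
```

```text
t 5.4 pos [ 0.5782 -0.1665  0.2332] line 60.83 tilt xy [-0.0002  0.001 ] F [ 0.25 -0.48 -2.34] M [-0.071 -0.025 -0.033] w 60.55 g 14.2 q7 [-0.13  0.39  0.4   1.78 -0.18  1.    1.4 ]
```

View pics/c1.png

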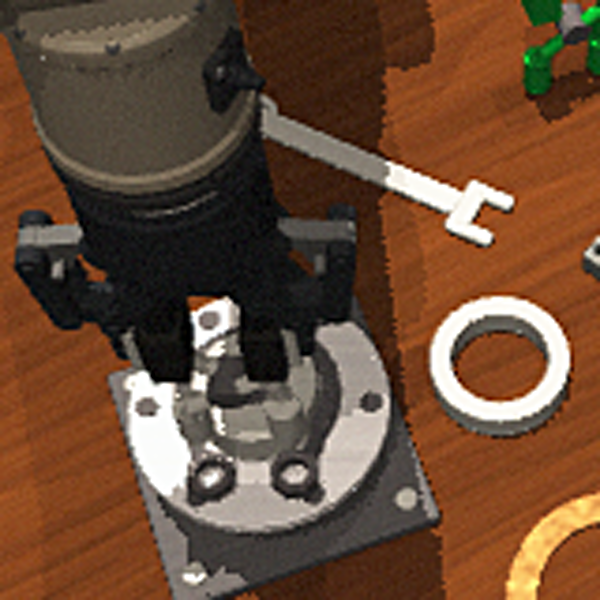

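```bash
cat > w.py <<'E'
from h import *
import sys
n=sys.argv[1]; o=bot.get_obs(); e=o["eef_pos"]; w,x,y,z=o["tool_rot"]
a=np.arctan2(y,x)*2-np.pi/2; ey=np.array([np.cos(a),np.sin(a)]); 
if ey[1]<0: ey=-ey
ex=np.array([ey[1],-ey[0]])
for s in("scene","top"):
    I=np.load(s+n+".npz");P=pts(I["d"],bot.get_calibration(s)); q=P-e; X=q[...,:2]@ex;Y=q[...,:2]@ey;Z=q[...,2]
    for lo in np.arange(-.115,-.03,.01):
        m=(abs(X)<.03)&(abs(Y)<.04)&(Z>lo)&(Z<lo+.01)
        if m.sum()>3: print(s,"z",round(lo,3),"n",m.sum(),"X",np.percentile(X[m],[3,50,97]).round(4),"Y",np.percentile(Y[m],[3,50,97]).round(4))
E
python3 w.py 1
```

```text
scene z -0.105 n 31 X [-0.0022  0.004   0.0057] Y [-0.028  -0.0134  0.0292]
scene z -0.095 n 49 X [-0.0022  0.004   0.006 ] Y [-0.0282  0.0153  0.0297]
scene z -0.085 n 99 X [-0.011   0.001   0.0054] Y [-0.0284  0.0149  0.0293]
scene z -0.075 n 54 X [-0.009  -0.0019  0.0062] Y [-0.0294  0.0185  0.0266]
scene z -0.065 n 46 X [-0.0062  0.0038  0.0072] Y [-0.0205 -0.0125  0.0207]
scene z -0.055 n 48 X [-0.01    0.0054  0.0078] Y [-0.01   -0.0013  0.0077]
scene z -0.045 n 118 X [-0.0113 -0.0018  0.007 ] Y [-0.0132 -0.0007  0.0148]
top z -0.105 n 7 X [-0.0104 -0.0081 -0.0045] Y [0.016  0.0255 0.0305]
top z -0.095 n 5 X [-0.0094 -0.0082 -0.0042] Y [0.0174 0.024  0.0306]
top z -0.085 n 9 X [-0.0096 -0.0066  0.0001] Y [0.0233 0.0285 0.0303]
top z -0.075 n 7 X [-0.0108 -0.0102 -0.008 ] Y [0.0159 0.0227 0.0254]
top z -0.065 n 7 X [-0.0109 -0.0098 -0.009 ] Y [0.0093 0.0139 0.0206]
top z -0.055 n 5 X [-0.0111 -0.0081 -0.0062] Y [0.0072 0.0081 0.0096]
```

Emit:
servo_tool --motion '[[[0.71,0.025,-0.048,-0.15,0],[0.71,0,0,-0.25,0],[0.71,0,0,-0.25,0],[0.71,0,0,-0.2,0],[0.71,0,0,-0.1,0],[0.71,0,0,-0.05,0],[0.71,0,0,-0.05,0],[0.71,0,0,0,0]]]' --newtons 20

```text
t: 6.3
eef_pos: [0.5791, -0.1701, 0.1913]
tool_rot: [0.0, 0.253, 0.967, 0.0]
contact_force: [-0.2, 0.1, -2.5]
gripper_width: 0.714
grasp_force: 14.2
```

```bash
python3 s.py
python3 - <<'E'
from h import *
p,d,c=cam("scene");np.savez("scene2.npz",p=p,d=d)
q,d2,c2=cam("top");np.savez("top2.npz",p=q,d=d2)
E
python3 w.py 2
```

```text
t 6.3 pos [ 0.5791 -0.1701  0.1913] line 60.69 tilt xy [0.0001 0.    ] F [-0.17  0.14 -2.47] M [ 0.033 -0.009  0.049] w 60.72 g 14.2 q7 [-0.11  0.44  0.39  1.81 -0.21  0.92  1.43]
scene z -0.115 n 138 X [-0.0281 -0.0004  0.0073] Y [-0.0291  0.0106  0.0333]
scene z -0.105 n 43 X [-0.0292  0.001   0.0052] Y [-0.0256  0.0036  0.0292]
scene z -0.095 n 48 X [-0.0025  0.0038  0.0057] Y [-0.0283 -0.0002  0.0292]
scene z -0.085 n 89 X [-0.0101 -0.0001  0.0054] Y [-0.0302  0.0166  0.0292]
scene z -0.075 n 46 X [-0.0098 -0.0028  0.0063] Y [-0.0279  0.0146  0.0254]
scene z -0.065 n 36 X [-0.0048  0.0039  0.0068] Y [-0.0221 -0.0144  0.0178]
scene z -0.055 n 44 X [-0.0091  0.0057  0.0076] Y [-0.0116 -0.0018  0.0081]
scene z -0.045 n 109 X [-0.0116 -0.0034  0.0068] Y [-0.0139 -0.0014  0.0134]
scene z -0.035 n 5 X [-0.0076  0.0098  0.0098] Y [-0.0137  0.0153  0.022 ]
top z -0.115 n 70 X [-0.0293 -0.0191  0.0019] Y [-0.0066  0.0161  0.0341]
top z -0.105 n 42 X [-0.0293 -0.0247 -0.0085] Y [-0.0105  0.0062  0.0242]
top z -0.085 n 11 X [-0.0095 -0.0066 -0.0002] Y [0.0216 0.028  0.0305]
top z -0.075 n 5 X [-0.0108 -0.01   -0.0076] Y [0.0194 0.0222 0.0238]
top z -0.065 n 5 X [-0.0107 -0.0103 -0.0095] Y [0.0081 0.0128 0.0174]
```

Emit:
servo_tool --motion '[[[0.71,0,0,0,0],[0.71,0,0,0,0]]]'

```text
t: 6.6
eef_pos: [0.5792, -0.1701, 0.1916]
tool_rot: [0.0, 0.253, 0.967, 0.0]
contact_force: [-0.1, 0.5, -1.8]
gripper_width: 0.714
grasp_force: 14.2
```

```bash
python3 s.py
python3 - <<'E'
from h import *
p,d,c=cam("scene")
a=cv2.resize(p[225:315,190:290],(800,720),interpolation=cv2.INTER_CUBIC)[:600]
cv2.imwrite("pics/c2.png",a[...,::-1])
E
```

```text
t 6.6 pos [ 0.5792 -0.1701  0.1916] line 60.69 tilt xy [0.0005 0.    ] F [-0.15  0.51 -1.8 ] M [-0.047  0.019  0.009] w 60.67 g 14.2 q7 [-0.11  0.44  0.39  1.81 -0.21  0.92  1.43]
```

View pics/c2.png

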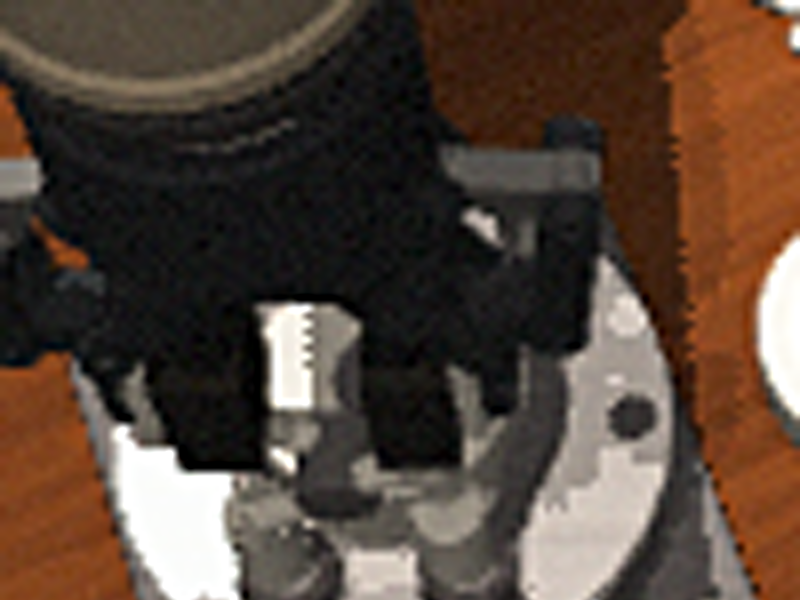

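Emit:
servo_tool --motion '[[[0.71,0.01,0.015,0,0],[0.71,0,0,-0.04,0],[0.71,0,0,-0.04,0],[0.71,0,0,-0.04,0],[0.71,0,0,-0.03,0],[0.71,0,0,0,0]]]'

```text
t: 7.25
eef_pos: [0.5793, -0.1694, 0.185]
tool_rot: [-0.0, 0.253, 0.967, -0.0]
contact_force: [0.5, 0.2, -2.4]
gripper_width: 0.711
grasp_force: 14.2
```

```bash
python3 s.py
```

```text
t 7.25 pos [ 0.5793 -0.1694  0.185 ] line 60.69 tilt xy [-0.0005  0.0001] F [ 0.48  0.22 -2.37] M [0.031 0.008 0.071] w 60.47 g 14.2 q7 [-0.11  0.45  0.39  1.82 -0.21  0.91  1.43]
```

Emit:
servo_tool --motion '[[[0.71,0,0,-0.025,0],[0.71,0,0,-0.025,0],[0.71,0,0,-0.025,0],[0.71,0,0,-0.025,0],[0.71,0,0,0,0]]]'

```text
t: 7.75
eef_pos: [0.5799, -0.1697, 0.1817]
tool_rot: [0.001, 0.253, 0.967, -0.0]
contact_force: [0.3, -0.6, 1.9]
gripper_width: 0.713
grasp_force: 15.2
```

```bash
python3 s.py
```

```text
t 7.75 pos [ 0.5799 -0.1697  0.1817] line 60.68 tilt xy [ 0.0011 -0.0003] F [ 0.26 -0.56  1.88] M [-0.117  0.004 -0.045] w 60.6 g 15.24 q7 [-0.11  0.46  0.38  1.82 -0.21  0.9   1.43]
```

Emit:
servo_tool --motion '[[[0.65,0,0,0,0],[0.6,0,0,0,0],[0.6,0,0,0,0],[0.6,0,0,0,0]]]' --newtons 30

```text
t: 8.15
eef_pos: [0.5797, -0.1692, 0.1812]
tool_rot: [0.0, 0.253, 0.967, 0.0]
contact_force: [1.3, 0.8, 0.1]
gripper_width: 0.605
grasp_force: 20.3
```

```bash
python3 s.py
```

```text
t 8.15 pos [ 0.5797 -0.1692  0.1812] line 60.7 tilt xy [0.0003 0.0003] F [1.26 0.81 0.07] M [ 0.189 -0.43   0.003] w 51.43 g 20.34 q7 [-0.11  0.46  0.38  1.82 -0.21  0.9   1.43]
```

Emit:
servo_tool --motion '[[[0.52,0,0,0,0],[0.52,0,0,0,0],[0.52,0,0,0,0],[0.52,-0.017,0.009,0,0],[0.52,-0.017,0.009,0,0],[0.52,0,0,0,0]]]' --newtons 35

```text
t: 8.75
eef_pos: [0.578, -0.1688, 0.1813]
tool_rot: [-0.0, 0.253, 0.967, -0.0]
contact_force: [0.4, 0.4, -0.9]
gripper_width: 0.527
grasp_force: 23.3
```

```bash
python3 s.py
```

```text
t 8.75 pos [ 0.578  -0.1688  0.1813] line 60.68 tilt xy [-0.0001  0.    ] F [ 0.37  0.39 -0.93] M [-0.01   0.068  0.013] w 44.79 g 23.34 q7 [-0.11  0.45  0.38  1.82 -0.21  0.9   1.43]
```

Emit:
servo_tool --motion '[[[0.52,0,0,-0.03,0],[0.52,0,0,-0.03,0],[0.52,0,0,-0.03,0],[0.52,0,0,-0.03,0],[0.52,0,0,-0.03,0],[0.52,0,0,-0.03,0],[0.52,0,0,0,0]]]' --newtons 35

```text
t: 9.45
eef_pos: [0.5783, -0.1688, 0.1741]
tool_rot: [0.0, 0.253, 0.967, -0.0]
contact_force: [0.0, 0.3, 1.5]
gripper_width: 0.525
grasp_force: 23.5
```

```bash
python3 s.py
```

```text
t 9.45 pos [ 0.5783 -0.1688  0.1741] line 60.68 tilt xy [ 0.0003 -0.0001] F [0.03 0.3  1.52] M [-0.011  0.029  0.008] w 44.66 g 23.49 q7 [-0.11  0.46  0.38  1.83 -0.22  0.89  1.43]
```

Emit:
servo_tool --motion '[[[0.52,0,0,-0.025,0],[0.52,0,0,-0.025,0],[0.52,0,0,-0.025,0],[0.52,0,0,-0.025,0],[0.52,0,0,-0.025,0],[0.52,0,0,-0.025,0],[0.52,0,0,0,0]]]' --newtons 35

```text
t: 10.15
eef_pos: [0.5783, -0.1688, 0.1681]
tool_rot: [0.0, 0.253, 0.967, -0.0]
contact_force: [1.4, -0.7, 2.2]
gripper_width: 0.53
grasp_force: 23.6
```

```bash
python3 s.py
```

```text
t 10.15 pos [ 0.5783 -0.1688  0.1681] line 60.69 tilt xy [ 0.0004 -0.0001] F [ 1.37 -0.75  2.16] M [-0.126 -0.042  0.01 ] w 45.02 g 23.61 q7 [-0.1   0.47  0.38  1.83 -0.22  0.88  1.44]
```

Emit:
servo_tool --motion '[[[0.52,0,0,-0.025,0],[0.52,0,0,-0.025,0],[0.52,0,0,-0.025,0],[0.52,0,0,-0.025,0],[0.52,0,0,0,0]]]' --newtons 35

```text
t: 10.65
eef_pos: [0.5793, -0.1696, 0.1661]
tool_rot: [0.002, 0.253, 0.967, 0.0]
contact_force: [-0.8, -1.0, 13.5]
gripper_width: 0.528
grasp_force: 24.3
```

```bash
python3 s.py;python3 - <<'E'
from h import *
p,d,c=cam("scene");np.savez("scene3.npz",p=p,d=d)
q,d2,c2=cam("top");np.savez("top3.npz",p=q,d=d2)
def plate(n,s):
    I=np.load(n);P=pts(I["d"],bot.get_calibration(s)); R=np.hypot(P[...,0]-.537,P[...,1]+.1447); a=np.degrees(np.arctan2(P[...,1]+.1447,P[...,0]-.537))
    m=(R>.052)&(R<.066)&(P[...,2]>.03)&(P[...,2]<.08)
    for lo in range(-180,180,45):
        k=m&(a>lo)&(a<=lo+45)
        if k.sum()>15: print(s,n,lo,k.sum(),np.median(P[...,2][k]).round(4))
for n in "03":
    plate(f"scene{n}.npz","scene"); plate(f"top{n}.npz","top")
E
```

```text
t 10.65 pos [ 0.5793 -0.1696  0.1661] line 60.66 tilt xy [ 0.003  -0.0007] F [-0.77 -0.95 13.49] M [-0.163  0.558  0.011] w 44.89 g 24.35 q7 [-0.1   0.47  0.38  1.83 -0.22  0.87  1.44]
scene scene0.npz -180 133 0.0623
scene scene0.npz -135 147 0.0623
scene scene0.npz -90 152 0.0626
scene scene0.npz -45 175 0.0624
scene scene0.npz 0 162 0.0621
scene scene0.npz 45 146 0.062
scene scene0.npz 90 135 0.0623
scene scene0.npz 135 132 0.0622
top top0.npz -180 114 0.0604
top top0.npz -135 109 0.0609
top top0.npz -90 107 0.061
top top0.npz -45 97 0.0621
top top0.npz 0 107 0.061
top top0.npz 45 115 0.0609
top top0.npz 90 111 0.0603
top top0.npz 135 118 0.0609
scene scene3.npz -135 92 0.0499
scene scene3.npz -90 149 0.0514
scene scene3.npz -45 182 0.0506
scene scene3.npz 0 152 0.0504
scene scene3.npz 45 144 0.05
scene scene3.npz 90 20 0.0503
top top3.npz 0 94 0.0486
top top3.npz 45 110 0.0487
top top3.npz 90 112 0.0493
top top3.npz 135 112 0.0486
```

```bash
cat > b.py <<'E'
from h import *
import sys
for n in sys.argv[1:]:
  for s in("scene","top"):
    I=np.load(s+n+".npz");P=pts(I["d"],bot.get_calibration(s)); X=P[...,0]-.537;Y=P[...,1]+.1447;R=np.hypot(X,Y)
    a=(np.degrees(np.arctan2(Y,X))+29.2+180)%360-180
    out=[]
    for lo in range(-180,180,20):
        k=(R>.0355)&(R<.0415)&(abs((a-lo+180)%360-180)<10)&(P[...,2]<.09)&(P[...,2]>.03)
        if k.sum()>6: out.append((lo,k.sum(),*np.percentile(P[...,2][k],[25,75]).round(4)))
    print(s,n,[tuple(map(float,o)) for o in out])
E
python3 b.py 0 3
```

```text
scene 0 [(-100.0, 16.0, 0.0735, 0.0764), (-80.0, 18.0, 0.0746, 0.0758), (-60.0, 21.0, 0.0738, 0.0761), (-40.0, 11.0, 0.069, 0.0765), (-20.0, 14.0, 0.0613, 0.0793), (0.0, 16.0, 0.0611, 0.0628), (20.0, 19.0, 0.0622, 0.0795), (40.0, 13.0, 0.0747, 0.0782), (60.0, 22.0, 0.0715, 0.0761), (80.0, 24.0, 0.072, 0.0753), (100.0, 18.0, 0.0742, 0.076), (120.0, 19.0, 0.0742, 0.0758), (140.0, 11.0, 0.0734, 0.0749)]
top 0 [(-180.0, 15.0, 0.07, 0.0738), (-160.0, 13.0, 0.0697, 0.0737), (-140.0, 13.0, 0.0708, 0.0737), (-120.0, 14.0, 0.0704, 0.0739), (-100.0, 13.0, 0.0709, 0.0737), (-80.0, 14.0, 0.0708, 0.0747), (-60.0, 15.0, 0.0734, 0.0761), (-40.0, 13.0, 0.059, 0.0725), (-20.0, 14.0, 0.0588, 0.0613), (0.0, 11.0, 0.0579, 0.0607), (20.0, 16.0, 0.059, 0.0678), (40.0, 14.0, 0.0601, 0.0697), (60.0, 16.0, 0.0727, 0.0748), (80.0, 14.0, 0.0721, 0.0734), (100.0, 16.0, 0.0717, 0.074), (120.0, 18.0, 0.0704, 0.0742), (140.0, 13.0, 0.0723, 0.0738), (160.0, 12.0, 0.0721, 0.0738)]
scene 3 [(-20.0, 17.0, 0.0483, 0.0506), (0.0, 14.0, 0.048, 0.0508), (20.0, 10.0, 0.0496, 0.0587), (60.0, 18.0, 0.0561, 0.059), (80.0, 21.0, 0.0565, 0.0583), (100.0, 7.0, 0.0563, 0.0589)]
top 3 [(-180.0, 13.0, 0.0575, 0.0614), (-160.0, 14.0, 0.0563, 0.0604), (20.0, 8.0, 0.0475, 0.0519), (40.0, 15.0, 0.0481, 0.0505), (60.0, 14.0, 0.0537, 0.056), (80.0, 15.0, 0.0555, 0.0577), (100.0, 14.0, 0.0575, 0.0597), (120.0, 11.0, 0.054, 0.0599), (140.0, 14.0, 0.057, 0.0595), (160.0, 13.0, 0.0561, 0.0604)]
```

Emit:
servo_tool --motion '[[[0.52,0,0,0.03,0],[0.52,-0.02,0.011,0,0],[0.52,-0.02,0.011,0,0],[0.52,0,0,-0.02,0],[0.52,0,0,0,0]]]' --newtons 35

```text
t: 11.25
eef_pos: [0.5782, -0.1687, 0.1663]
tool_rot: [0.002, 0.253, 0.967, -0.0]
contact_force: [0.6, -0.6, 10.3]
gripper_width: 0.525
grasp_force: 23.8
```

```bash
python3 s.py;python3 - <<'E'
from h import *
p,d,c=cam("scene");np.savez("scene4.npz",p=p,d=d)
q,d2,c2=cam("top");np.savez("top4.npz",p=q,d=d2)
E
python3 b.py 4; python3 w.py 4 | head -8
```

```text
t 11.25 pos [ 0.5782 -0.1687  0.1663] line 60.67 tilt xy [ 0.0042 -0.0012] F [ 0.65 -0.58 10.25] M [-0.325 -0.064 -0.017] w 44.64 g 23.75 q7 [-0.1   0.47  0.38  1.84 -0.22  0.87  1.44]
scene 4 [(-20.0, 14.0, 0.0502, 0.0514), (0.0, 17.0, 0.0492, 0.051), (20.0, 11.0, 0.0495, 0.0589), (60.0, 19.0, 0.0557, 0.0587), (80.0, 18.0, 0.0567, 0.0585), (100.0, 9.0, 0.0578, 0.0587)]
top 4 [(-180.0, 14.0, 0.0568, 0.0608), (-160.0, 14.0, 0.0555, 0.0606), (20.0, 7.0, 0.0492, 0.0556), (40.0, 16.0, 0.0478, 0.0519), (60.0, 13.0, 0.0514, 0.0545), (80.0, 16.0, 0.0538, 0.0567), (100.0, 14.0, 0.055, 0.058), (120.0, 12.0, 0.0567, 0.0596), (140.0, 15.0, 0.0574, 0.059), (160.0, 16.0, 0.0575, 0.0605)]
scene z -0.115 n 203 X [-0.0271  0.0034  0.0172] Y [-0.0309  0.0052  0.0364]
scene z -0.105 n 61 X [-0.0212 -0.0002  0.0056] Y [-0.0345  0.0063  0.0373]
scene z -0.095 n 54 X [-0.0285  0.0024  0.0055] Y [-0.0339  0.0156  0.0374]
scene z -0.085 n 100 X [-0.0107 -0.0011  0.0055] Y [-0.037   0.0243  0.0373]
scene z -0.075 n 38 X [-0.0112 -0.004   0.0063] Y [-0.0314  0.0224  0.0319]
scene z -0.065 n 50 X [-0.0112  0.0019  0.0069] Y [-0.0259 -0.0081  0.0265]
scene z -0.055 n 43 X [-0.0034  0.0053  0.0073] Y [-0.0173 -0.0073  0.0008]
scene z -0.045 n 40 X [-0.0093  0.0004  0.007 ] Y [-0.0088 -0.002   0.0102]
```

Emit:
servo_tool --motion '[[[0.52,0,0,0.05,0],[0.52,-0.022,0.012,0.03,0],[0.52,-0.022,0.012,0,0],[0.52,0,0,0,0],[0.52,0,0,-0.04,0],[0.52,0,0,-0.04,0],[0.52,0,0,0,0]]]' --newtons 35

```text
t: 12.05
eef_pos: [0.5755, -0.1673, 0.1659]
tool_rot: [0.001, 0.253, 0.967, 0.0]
contact_force: [-1.2, -0.2, 13.0]
gripper_width: 0.526
grasp_force: 24.5
```

```bash
python3 s.py;python3 - <<'E'
from h import *
p,d,c=cam("scene");np.savez("scene5.npz",p=p,d=d)
q,d2,c2=cam("top");np.savez("top5.npz",p=q,d=d2)
E
python3 b.py 5
```

```text
t 12.05 pos [ 0.5755 -0.1673  0.1659] line 60.67 tilt xy [ 0.0019 -0.0001] F [-1.18 -0.23 12.98] M [0.001 0.398 0.059] w 44.73 g 24.48 q7 [-0.11  0.47  0.38  1.84 -0.22  0.87  1.44]
scene 5 [(-40.0, 7.0, 0.0517, 0.0591), (-20.0, 20.0, 0.0482, 0.0596), (0.0, 16.0, 0.0489, 0.0519), (20.0, 20.0, 0.0504, 0.0587), (60.0, 16.0, 0.0554, 0.0581), (80.0, 22.0, 0.0556, 0.0577), (100.0, 14.0, 0.0577, 0.0583)]
top 5 [(-180.0, 12.0, 0.0521, 0.0604), (-160.0, 12.0, 0.0504, 0.0576), (20.0, 9.0, 0.0542, 0.0597), (40.0, 16.0, 0.0497, 0.0585), (60.0, 13.0, 0.0534, 0.0574), (80.0, 15.0, 0.0538, 0.0581), (100.0, 13.0, 0.0559, 0.0582), (120.0, 13.0, 0.0509, 0.0582), (140.0, 13.0, 0.052, 0.0591), (160.0, 12.0, 0.0535, 0.0598)]
```

```bash
cat > r.py <<'E'
from h import *
import sys
ex=np.array([.873,-.488]);ey=np.array([.488,.873])
for n in sys.argv[1:]:
  for s in("top","scene"):
    I=np.load(s+n+".npz");P=pts(I["d"],bot.get_calibration(s)); Q=P[...,:2]-[.537,-.1447];X=Q@ex;Y=Q@ey;R=np.hypot(X,Y);z=P[...,2]
    m=(R>.052)&(R<.066)&(z>.035)&(z<.07); zp=np.median(z[m])
    out=[]
    for lo in np.arange(-.045,.03,.01):
        k=(R>.0345)&(R<.0445)&(X>lo)&(X<lo+.01)&(z>zp+.004)&(z<zp+.022)&(I["p"].max(-1)<200)
        if k.sum()>5: out.append((round(float(lo+.005),3),int(k.sum()),round(float(np.median(z[k])-zp)*1e3,1)))
    print(s,n,"plate",zp.round(4),out)
E
python3 r.py 0 3 4 5
```

```text
top 0 plate 0.0607 [(-0.04, 45, 10.9), (-0.03, 56, 12.1), (-0.02, 41, 11.6), (-0.01, 32, 12.8), (0.0, 29, 12.5), (0.01, 27, 11.6), (0.02, 30, 13.6), (0.03, 22, 12.9)]
scene 0 plate 0.0621 [(-0.04, 38, 11.8), (-0.03, 29, 11.5), (-0.02, 36, 12.5), (-0.01, 39, 12.8), (0.0, 40, 13.0), (0.01, 44, 12.6), (0.02, 43, 13.0), (0.03, 37, 14.1)]
top 3 plate 0.0487 [(-0.04, 58, 10.2), (-0.03, 41, 9.3), (-0.02, 20, 10.0), (-0.01, 17, 9.0), (0.0, 17, 8.3), (0.01, 16, 8.7), (0.02, 15, 7.1), (0.03, 9, 7.1)]
scene 3 plate 0.0502 [(0.0, 25, 7.3), (0.01, 18, 7.4), (0.02, 21, 6.6)]
top 4 plate 0.0484 [(-0.04, 62, 10.0), (-0.03, 39, 10.0), (-0.02, 19, 9.9), (-0.01, 16, 8.1), (0.0, 15, 7.1), (0.01, 16, 7.1), (0.02, 11, 5.3), (0.03, 10, 7.3)]
scene 4 plate 0.0504 [(-0.01, 8, 7.6), (0.0, 24, 7.4), (0.01, 21, 7.6), (0.02, 18, 6.7), (0.03, 6, 8.0)]
top 5 plate 0.0489 [(-0.04, 51, 10.3), (-0.03, 18, 10.7), (-0.02, 12, 8.9), (-0.01, 15, 9.0), (0.0, 15, 7.0), (0.01, 14, 7.9), (0.02, 14, 7.2), (0.03, 18, 8.2)]
scene 5 plate 0.0503 [(-0.01, 13, 7.6), (0.0, 20, 7.3), (0.01, 20, 6.7), (0.02, 16, 6.5), (0.03, 12, 9.0)]
```

Emit:
servo_tool --motion '[[[0.52,0,0,-0.025,0],[0.52,-0.022,0.012,0,0],[0.52,-0.022,0.012,0,0],[0.52,-0.022,0.012,0,0],[0.52,0,0,0,0]]]' --newtons 35

```text
t: 12.65
eef_pos: [0.5748, -0.1669, 0.1659]
tool_rot: [0.004, 0.253, 0.967, -0.0]
contact_force: [1.9, -2.8, 12.6]
gripper_width: 0.521
grasp_force: 23.4
```

```bash
cat > l.py <<'E'
from h import *
import sys,subprocess
n=sys.argv[1]
for s in("scene","top"):
    p,d,c=cam(s);np.savez(s+n+".npz",p=p,d=d)
E
python3 s.py; python3 l.py 6; python3 r.py 6;python3 w.py 6 | head -8
```

```text
t 12.65 pos [ 0.5748 -0.1669  0.1659] line 60.66 tilt xy [ 0.0068 -0.0022] F [ 1.93 -2.76 12.55] M [-0.675 -0.61  -0.059] w 44.29 g 23.42 q7 [-0.11  0.46  0.38  1.85 -0.22  0.86  1.43]
top 6 plate 0.0488 [(-0.04, 46, 9.3), (-0.03, 14, 10.1), (-0.02, 15, 8.7), (-0.01, 11, 7.4), (0.0, 14, 6.3), (0.01, 12, 8.8), (0.02, 13, 5.8), (0.03, 21, 8.5)]
scene 6 plate 0.0502 [(-0.01, 15, 7.4), (0.0, 22, 6.7), (0.01, 16, 7.2), (0.02, 11, 6.5), (0.03, 13, 8.6)]
scene z -0.115 n 258 X [-0.0264  0.0034  0.0204] Y [-0.0316  0.0033  0.0369]
scene z -0.105 n 76 X [-0.0181 -0.0034  0.0052] Y [-0.0332  0.0082  0.0371]
scene z -0.095 n 63 X [-0.0298  0.0001  0.0048] Y [-0.0354  0.0125  0.0371]
scene z -0.085 n 109 X [-0.0244 -0.0031  0.0048] Y [-0.0372  0.0241  0.0372]
scene z -0.075 n 33 X [-0.0107 -0.0047  0.0048] Y [-0.0322  0.0246  0.0321]
scene z -0.065 n 54 X [-0.0105  0.0002  0.006 ] Y [-0.0279 -0.0067  0.0272]
scene z -0.055 n 45 X [-0.0048  0.0049  0.0069] Y [-0.0171 -0.0065  0.0005]
scene z -0.045 n 36 X [-0.0104  0.0009  0.0068] Y [-0.0075 -0.0021  0.0096]
```

Emit:
servo_tool --motion '[[[0.52,-0.022,0.012,0,0],[0.52,-0.022,0.012,0,0],[0.52,-0.022,0.012,0,0],[0.52,0,0,0,0],[0.52,0,0,0,0]]]' --newtons 35

```text
t: 13.25
eef_pos: [0.5725, -0.1654, 0.166]
tool_rot: [0.004, 0.253, 0.967, -0.0]
contact_force: [3.4, -2.5, 12.3]
gripper_width: 0.523
grasp_force: 23.3
```

```bash
python3 s.py; python3 l.py 7; python3 r.py 7;python3 w.py 7 | head -8
```

```text
t 13.25 pos [ 0.5725 -0.1654  0.166 ] line 60.67 tilt xy [ 0.0073 -0.0022] F [ 3.41 -2.48 12.28] M [-0.655 -0.868 -0.003] w 44.46 g 23.29 q7 [-0.11  0.46  0.38  1.86 -0.22  0.86  1.43]
top 7 plate 0.0487 [(-0.04, 30, 8.9), (-0.03, 9, 7.8), (-0.02, 10, 8.3), (-0.01, 11, 8.2), (0.0, 16, 7.3), (0.01, 10, 6.2), (0.02, 14, 5.9), (0.03, 19, 8.9)]
scene 7 plate 0.0502 [(-0.01, 17, 7.2), (0.0, 22, 6.7), (0.01, 18, 6.6), (0.02, 7, 7.0), (0.03, 17, 8.8)]
scene z -0.115 n 281 X [-0.027   0.0035  0.0218] Y [-0.0351  0.0014  0.0379]
scene z -0.105 n 81 X [-0.0272 -0.0037  0.0054] Y [-0.0327  0.0057  0.0367]
scene z -0.095 n 72 X [-0.026  -0.0027  0.0054] Y [-0.0333  0.0089  0.0381]
scene z -0.085 n 119 X [-0.0264 -0.0035  0.0046] Y [-0.0374  0.0238  0.0371]
scene z -0.075 n 36 X [-0.0117 -0.0052  0.0055] Y [-0.032   0.0265  0.0334]
scene z -0.065 n 52 X [-0.0102  0.0016  0.0065] Y [-0.0283 -0.0088  0.0269]
scene z -0.055 n 43 X [-0.0043  0.0049  0.0069] Y [-0.0178 -0.0065  0.0011]
scene z -0.045 n 41 X [-0.0099  0.0028  0.0072] Y [-0.0116 -0.0027  0.0091]
```

Run:
```python
from h import *
a=np.load("top7.npz")["p"][195:285,340:430];b=np.load("scene7.npz")["p"][230:340,190:300]
cv2.imwrite("pics/c7.png",np.hstack([cv2.resize(a,(400,400),interpolation=2),cv2.resize(b,(400,400),interpolation=2)])[...,::-1])
```

```text
(no output)
```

View pics/c7.png

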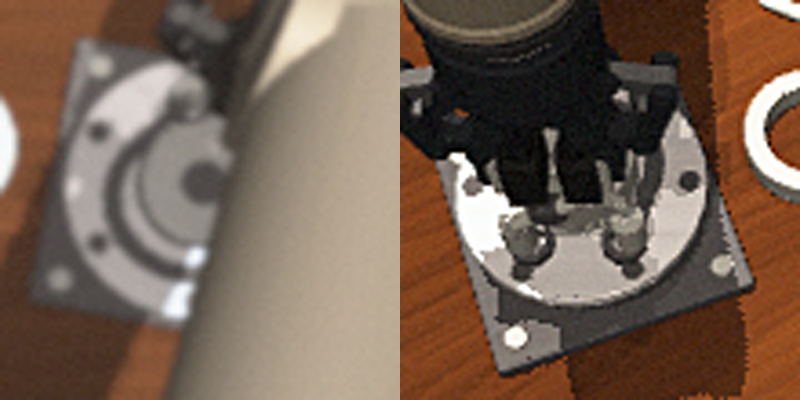

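```bash
cat > r2.py <<'E'
from h import *
import sys
ex=np.array([.873,-.488]);ey=np.array([.488,.873])
for n in sys.argv[1:]:
    I=np.load("top"+n+".npz");P=pts(I["d"],bot.get_calibration("top")); Q=P[...,:2]-[.537,-.1447];X=Q@ex;Y=Q@ey;R=np.hypot(X,Y);z=P[...,2]
    m=(R>.056)&(R<.066)&(z>.035)&(z<.07); zp=np.median(z[m])
    for lo in np.arange(-.056,-.028,.002):
        k=(X>lo)&(X<lo+.002)&(abs(Y)<.012)
        if k.sum(): print(n,round(lo+.001,3),k.sum(),"z-zp mm",(np.median(z[k])-zp).round(4)*1e3,"bright",np.median(I["p"].max(-1)[k]))
E
python3 r2.py 7
```

```text
7 -0.055 36 z-zp mm 552.6999999999999 bright 176.0
7 -0.053 32 z-zp mm 550.8 bright 176.5
7 -0.051 34 z-zp mm 549.3 bright 175.5
7 -0.049 31 z-zp mm 547.8 bright 174.0
7 -0.047 35 z-zp mm 546.0 bright 177.0
7 -0.045 30 z-zp mm 544.6999999999999 bright 176.0
7 -0.043 33 z-zp mm 541.6 bright 176.0
7 -0.041 29 z-zp mm 542.4 bright 181.0
7 -0.039 30 z-zp mm 541.1 bright 180.0
7 -0.037 32 z-zp mm 536.9000000000001 bright 177.5
7 -0.035 29 z-zp mm 537.6999999999999 bright 178.0
7 -0.033 38 z-zp mm 533.6999999999999 bright 173.5
7 -0.031 42 z-zp mm 531.8000000000001 bright 174.5
7 -0.029 30 z-zp mm 529.9000000000001 bright 175.0
```

```bash
cat > r2.py <<'E'
from h import *
import sys
ex=np.array([.873,-.488]);ey=np.array([.488,.873])
for n in sys.argv[1:]:
    I=np.load("top"+n+".npz");P=pts(I["d"],bot.get_calibration("top")); Q=P[...,:2]-[.537,-.1447];X=Q@ex;Y=Q@ey;R=np.hypot(X,Y);z=P[...,2];a=np.degrees(np.arctan2(Y,X))%360
    m=(R>.056)&(R<.066)&(z>.035)&(z<.07); zp=np.median(z[m])
    for az in(60,80,100,120,140,160,180,200,220,240):
        o=[]
        for lo in np.arange(.031,.053,.002):
            k=(R>lo)&(R<lo+.002)&(abs(a-az)<10)&(z<.1)
            o.append(f"{(np.median(z[k])-zp)*1e3:.0f}/{np.median(I['p'].max(-1)[k]):.0f}" if k.sum()>2 else "-")
        print(n,az,o)
E
python3 r2.py 7
```

```text
7 60 ['37/133', '-', '5/97', '7/88', '8/98', '6/140', '1/156', '-0/200', '-1/208', '0/220', '0/220']
7 80 ['35/122', '8/88', '5/78', '4/80', '5/95', '5/142', '3/183', '0/200', '1/210', '0/216', '0/211']
7 100 ['27/124', '1/135', '4/112', '7/91', '8/81', '9/81', '9/96', '5/132', '0/156', '-0/168', '-1/171']
7 120 ['30/124', '1/157', '-0/155', '2/124', '11/104', '6/87', '9/80', '5/88', '6/119', '1/152', '-1/168']
7 140 ['20/128', '-3/166', '-1/170', '1/152', '3/121', '7/95', '-', '9/78', '10/82', '11/105', '0/144']
7 160 ['19/130', '1/174', '0/170', '-1/158', '-', '9/112', '7/84', '10/78', '9/83', '6/106', '0/132']
7 180 ['27/122', '1/168', '-1/172', '-0/157', '-', '9/112', '9/89', '10/76', '11/80', '8/106', '0/151']
7 200 ['24/138', '-1/168', '1/185', '0/181', '-0/148', '7/116', '10/106', '7/99', '10/102', '7/136', '1/176']
7 220 ['-', '-', '-', '-', '-', '-', '-', '-', '-', '-', '-']
7 240 ['-', '-', '-', '-', '-', '-', '-', '-', '-', '-', '-']
```

Emit:
servo_tool --motion '[[[0.52,0,0,-0.025,0],[0.52,0,0,-0.025,0],[0.52,0,0,-0.025,0],[0.52,0,0,0,0]]]' --newtons 35

```text
t: 13.75
eef_pos: [0.5735, -0.166, 0.1652]
tool_rot: [0.005, 0.253, 0.967, 0.0]
contact_force: [0.3, -1.5, 28.2]
gripper_width: 0.524
grasp_force: 25.2
```

```bash
python3 s.py; python3 l.py 8; python3 r2.py 8;python3 w.py 8 | head -8
```

```text
t 13.75 pos [ 0.5735 -0.166   0.1652] line 60.65 tilt xy [ 0.0097 -0.0023] F [ 0.28 -1.49 28.16] M [-0.409  0.225  0.078] w 44.52 g 25.16 q7 [-0.11  0.46  0.38  1.86 -0.22  0.85  1.43]
8 60 ['37/135', '-', '9/97', '6/84', '4/98', '6/134', '-2/184', '1/198', '1/215', '2/219', '-1/222']
8 80 ['37/120', '6/90', '7/79', '7/79', '8/90', '9/135', '1/164', '-0/181', '2/194', '-1/210', '-1/204']
8 100 ['28/125', '-2/138', '2/123', '8/90', '5/82', '8/82', '8/100', '8/131', '2/156', '2/169', '-1/170']
8 120 ['29/130', '1/159', '-1/153', '-', '10/111', '9/85', '9/78', '9/89', '8/119', '2/156', '-']
8 140 ['20/127', '1/167', '-3/169', '-1/153', '-', '9/109', '8/81', '10/78', '11/87', '10/120', '-1/156']
8 160 ['21/130', '-1/174', '-3/170', '1/156', '1/128', '10/101', '11/81', '11/75', '10/84', '12/108', '1/141']
8 180 ['22/122', '1/167', '0/170', '1/156', '2/128', '9/106', '10/82', '9/76', '11/80', '11/104', '-0/145']
8 200 ['21/140', '0/176', '0/177', '0/166', '3/156', '11/126', '10/90', '11/96', '10/99', '10/155', '0/176']
8 220 ['-', '-', '-', '-', '-', '-', '-', '-', '-', '-', '-']
8 240 ['-', '-', '-', '-', '-', '-', '-', '-', '-', '-', '-']
scene z -0.115 n 329 X [-0.025   0.0045  0.0228] Y [-0.0344  0.0009  0.0378]
scene z -0.105 n 82 X [-0.0275 -0.0061  0.0051] Y [-0.0342  0.0058  0.0366]
scene z -0.095 n 73 X [-0.0269 -0.0034  0.0036] Y [-0.0336  0.0092  0.0377]
scene z -0.085 n 113 X [-0.0255 -0.0035  0.0042] Y [-0.0368  0.0241  0.0371]
scene z -0.075 n 30 X [-0.0111 -0.005   0.005 ] Y [-0.0325  0.0262  0.0321]
scene z -0.065 n 53 X [-0.0105  0.0009  0.006 ] Y [-0.0273 -0.0097  0.0277]
scene z -0.055 n 41 X [-0.0042  0.0048  0.0064] Y [-0.0162 -0.0065  0.001 ]
scene z -0.045 n 33 X [-0.0094  0.0013  0.0057] Y [-0.0097 -0.004   0.0075]
```

Emit:
servo_tool --motion '[[[0.52,0,0,0.05,0],[0.52,0,0,0.05,0],[0.52,0,0,0.025,0],[0.52,0,0,0,0],[0.52,0,0,0,0]]]' --newtons 35

```text
t: 14.35
eef_pos: [0.5706, -0.1644, 0.1661]
tool_rot: [0.001, 0.253, 0.967, -0.0]
contact_force: [4.1, -1.6, 7.2]
gripper_width: 0.529
grasp_force: 23.1
```

```bash
python3 s.py; python3 l.py 9; python3 r2.py 9;python3 w.py 9 | head -8;python3 r.py 9
```

```text
t 14.35 pos [ 0.5706 -0.1644  0.1661] line 60.69 tilt xy [ 0.0025 -0.0007] F [ 4.06 -1.63  7.23] M [-0.421 -0.894  0.013] w 44.93 g 23.13 q7 [-0.11  0.46  0.38  1.86 -0.22  0.86  1.43]
9 60 ['38/134', '-', '7/96', '6/91', '6/115', '9/160', '2/181', '-1/202', '1/208', '-2/218', '-1/220']
9 80 ['34/120', '5/90', '8/80', '8/81', '8/96', '6/150', '-1/183', '1/205', '1/216', '1/218', '-2/219']
9 100 ['29/126', '2/126', '3/124', '8/100', '5/82', '8/82', '6/101', '5/134', '2/152', '0/170', '-1/171']
9 120 ['28/125', '-0/158', '-2/156', '-1/125', '7/98', '6/92', '7/80', '7/88', '8/117', '-1/148', '-2/168']
9 140 ['22/125', '-1/167', '0/170', '0/155', '-0/122', '7/106', '8/88', '7/80', '7/84', '8/102', '-0/140']
9 160 ['18/128', '0/174', '-1/174', '-0/168', '2/146', '7/126', '6/94', '8/80', '7/86', '10/104', '3/135']
9 180 ['24/122', '-1/169', '2/172', '3/164', '-1/147', '6/116', '5/91', '7/80', '9/82', '5/103', '1/141']
9 200 ['20/141', '-0/170', '-2/176', '2/209', '1/165', '5/122', '7/117', '7/86', '8/113', '6/120', '-1/154']
9 220 ['-', '-', '-', '-', '-', '-', '-', '-', '-', '-', '-']
9 2
[... 232 characters left out ...]
X [-0.0262 -0.001   0.0069] Y [-0.033   0.0106  0.038 ]
scene z -0.085 n 137 X [-0.0282 -0.004   0.0065] Y [-0.0359  0.0237  0.0371]
scene z -0.075 n 35 X [-0.0085 -0.0026  0.0068] Y [-0.0325  0.0192  0.0319]
scene z -0.065 n 55 X [-0.0099  0.0013  0.0075] Y [-0.0261 -0.0037  0.0278]
scene z -0.055 n 44 X [-0.0041  0.0061  0.0077] Y [-0.0161 -0.0066  0.0012]
scene z -0.045 n 42 X [-0.0096  0.0031  0.0066] Y [-0.0129 -0.0025  0.0094]
top 9 plate 0.0488 [(-0.04, 27, 5.7), (-0.03, 6, 6.6), (-0.02, 10, 7.5), (-0.01, 12, 6.2), (0.0, 13, 8.2), (0.01, 13, 7.0), (0.02, 15, 6.3), (0.03, 21, 9.1)]
scene 9 plate 0.0505 [(-0.01, 21, 6.3), (0.0, 20, 6.4), (0.01, 17, 6.4), (0.02, 6, 6.2), (0.03, 18, 9.2)]
```

Emit:
servo_tool --motion '[[[0.52,0,0,0.015,0],[0.52,0.033,-0.018,0,0],[0.52,0.033,-0.018,0,0],[0.52,0.033,-0.018,0,0],[0.52,0.033,-0.018,0,0],[0.52,0,0,0,0]]]' --newtons 35

```text
t: 15.05
eef_pos: [0.5734, -0.1659, 0.1656]
tool_rot: [-0.002, 0.253, 0.967, 0.001]
contact_force: [-1.2, 1.6, 7.1]
gripper_width: 0.526
grasp_force: 23.5
```

```bash
python3 s.py; python3 l.py a; python3 r2.py a;python3 r.py a
```

```text
t 15.05 pos [ 0.5734 -0.1659  0.1656] line 60.7 tilt xy [-0.0039  0.0021] F [-1.2   1.59  7.05] M [ 0.423  0.533 -0.023] w 44.72 g 23.53 q7 [-0.11  0.47  0.38  1.85 -0.22  0.87  1.43]
a 60 ['39/134', '-', '4/94', '6/86', '7/96', '5/138', '0/174', '1/198', '-2/208', '1/220', '-1/221']
a 80 ['35/119', '7/93', '6/78', '5/80', '6/90', '5/121', '1/173', '-0/183', '-0/194', '-2/214', '1/208']
a 100 ['31/127', '1/129', '3/124', '7/96', '9/79', '9/79', '9/100', '6/132', '0/157', '1/168', '-0/169']
a 120 ['29/119', '-1/156', '0/154', '-', '10/104', '9/85', '9/78', '8/90', '8/122', '-3/152', '-0/168']
a 140 ['22/128', '-2/168', '-1/167', '0/149', '6/130', '9/109', '10/84', '9/78', '7/84', '8/118', '1/147']
a 160 ['22/131', '-0/172', '2/172', '-1/158', '1/135', '11/110', '10/87', '9/77', '11/82', '11/102', '0/136']
a 180 ['22/124', '3/170', '-1/170', '1/156', '-', '10/108', '10/86', '12/76', '10/78', '12/103', '2/144']
a 200 ['22/142', '0/171', '2/202', '-0/174', '-', '12/131', '9/105', '10/90', '10/117', '10/128', '1/186']
a 220 ['-', '-', '-', '-', '-', '-', '-', '-', '-', '-', '-']
a 240 ['-', '-', '-', '-', '-', '-', '-', '-', '-', '-', '-']
top a plate 0.0488 [(-0.04, 32, 9.8), (-0.03, 12, 8.4), (-0.02, 11, 10.7), (-0.01, 14, 7.7), (0.0, 13, 7.0), (0.01, 11, 6.3), (0.02, 10, 5.5), (0.03, 19, 8.3)]
scene a plate 0.0502 [(-0.01, 18, 6.7), (0.0, 24, 7.0), (0.01, 16, 7.6), (0.02, 8, 6.3), (0.03, 19, 9.3)]
```

Emit:
servo_tool --motion '[[[0.52,0,0,0.03,0],[0.52,0.044,-0.024,0,0],[0.52,0.044,-0.024,0,0],[0.52,0.044,-0.024,0,0],[0.52,0,0,0,0]]]' --newtons 35

```text
t: 15.65
eef_pos: [0.5799, -0.1699, 0.167]
tool_rot: [-0.0, 0.253, 0.967, -0.0]
contact_force: [-1.1, 0.0, 2.7]
gripper_width: 0.525
grasp_force: 23.4
```

```bash
python3 s.py; python3 l.py b; python3 r2.py b;python3 r.py b
```

```text
t 15.65 pos [ 0.5799 -0.1699  0.167 ] line 60.68 tilt xy [-0.0008 -0.    ] F [-1.06  0.02  2.67] M [ 0.143  0.252 -0.003] w 44.62 g 23.41 q7 [-0.1   0.48  0.38  1.83 -0.22  0.88  1.44]
b 60 ['37/142', '-0/109', '4/106', '7/96', '7/88', '8/92', '6/123', '2/166', '-1/204', '-2/218', '1/221']
b 80 ['35/130', '0/114', '-', '9/81', '7/80', '7/93', '6/122', '0/145', '-1/164', '2/169', '-0/169']
b 100 ['31/125', '3/117', '7/108', '8/86', '6/80', '7/86', '7/110', '3/142', '0/164', '-1/171', '0/172']
b 120 ['28/115', '-3/116', '-', '10/94', '6/79', '8/85', '9/114', '2/146', '-2/166', '-1/172', '-1/171']
b 140 ['21/117', '-', '7/94', '6/82', '10/78', '7/90', '8/122', '1/158', '-2/172', '1/172', '-0/172']
b 160 ['27/110', '8/93', '9/81', '8/80', '10/86', '9/104', '5/135', '4/171', '1/176', '-0/175', '0/173']
b 180 ['25/102', '12/83', '8/79', '9/78', '8/87', '6/121', '0/156', '0/172', '-1/175', '-1/176', '-0/176']
b 200 ['21/106', '8/88', '8/84', '8/80', '6/84', '6/109', '6/168', '2/194', '0/222', '1/244', '0/198']
b 220 ['-', '-0/138', '-', '-', '-', '-', '-', '-', '-', '-', '-']
b 240 ['-', '-', '-', '-', '-', '-', '-', '-', '-', '-', '-']
top b plate 0.0496 [(-0.04, 56, 7.6), (-0.03, 42, 7.5), (-0.02, 16, 8.5), (-0.01, 16, 7.1), (0.0, 17, 6.2), (0.01, 14, 6.9), (0.02, 14, 7.5), (0.03, 7, 8.4)]
scene b plate 0.0513 [(0.0, 19, 6.2), (0.01, 19, 7.5), (0.02, 17, 5.8)]
```

Emit:
servo_tool --motion '[[[0.52,0.02,-0.011,0,0],[0.52,0.02,-0.011,-0.01,0],[0.52,0,0,-0.01,0],[0.52,0,0,0,0]]]' --newtons 35

```text
t: 16.15
eef_pos: [0.5817, -0.1707, 0.1665]
tool_rot: [0.0, 0.253, 0.967, -0.0]
contact_force: [-0.4, 0.3, 1.6]
gripper_width: 0.527
grasp_force: 23.4
```

```bash
python3 s.py; python3 l.py c; python3 r2.py 0 c|grep -E " (120|140|160|180|200) ";python3 r.py c
```

```text
t 16.15 pos [ 0.5817 -0.1707  0.1665] line 60.69 tilt xy [ 0.0002 -0.0001] F [-0.43  0.25  1.56] M [ 0.113  0.289 -0.03 ] w 44.76 g 23.41 q7 [-0.1   0.48  0.38  1.83 -0.22  0.88  1.44]
0 120 ['21/166', '-', '13/152', '11/159', '10/154', '13/156', '6/198', '-', '2/247', '-2/252', '0/251']
0 140 ['15/156', '11/149', '13/151', '12/154', '12/155', '12/167', '2/213', '0/250', '3/251', '-1/251', '-2/251']
0 160 ['22/182', '12/136', '9/158', '13/155', '13/153', '9/175', '1/236', '-2/251', '-1/251', '-1/251', '1/251']
0 180 ['18/167', '11/134', '11/142', '12/150', '12/160', '6/220', '2/244', '-0/251', '-2/251', '-1/251', '0/251']
0 200 ['20/186', '12/140', '11/150', '10/169', '12/166', '10/193', '-0/242', '1/251', '-1/251', '1/251', '0/251']
c 120 ['32/110', '9/99', '-', '7/83', '7/79', '8/90', '3/125', '-0/157', '-0/171', '-1/171', '1/173']
c 140 ['19/98', '8/83', '7/80', '6/80', '8/91', '6/106', '2/156', '-2/172', '-1/174', '-0/173', '0/172']
c 160 ['27/96', '7/76', '8/79', '9/82', '8/102', '-0/144', '1/171', '-0/176', '1/176', '-1/175', '-1/175']
c 180 ['26/99', '9/79', '9/78', '9/80', '8/116', '-0/156', '2/170', '2/175', '-0/176', '-1/176', '-1/175']
c 200 ['21/98', '8/79', '7/80', '6/90', '8/94', '-0/140', '-0/165', '-1/217', '-0/222', '-0/236', '2/222']
top c plate 0.0494 [(-0.04, 35, 8.3), (-0.03, 38, 7.1), (-0.02, 22, 7.4), (-0.01, 15, 7.4), (0.0, 14, 6.3), (0.01, 14, 5.6), (0.02, 14, 6.5)]
scene c plate 0.051 [(0.0, 21, 6.2), (0.01, 20, 6.8), (0.02, 19, 6.7)]
```

Emit:
servo_tool --motion '[[[0.56,0,0,0,0],[0.6,0,0,0,0],[0.64,0,0,0,0],[0.68,0,0,0,0],[0.71,0,0,0,0],[0.715,0,0,0,0],[0.715,0,0,0,0]]]' --newtons 30

```text
t: 16.95
eef_pos: [0.5816, -0.1706, 0.1662]
tool_rot: [-0.0, 0.253, 0.967, -0.0]
contact_force: [1.7, 0.3, -2.3]
gripper_width: 0.718
grasp_force: 17.8
```

```bash
python3 s.py; python3 l.py d; python3 r2.py d;python3 r.py d
```

```text
t 16.95 pos [ 0.5816 -0.1706  0.1662] line 60.69 tilt xy [-0.0002 -0.    ] F [ 1.69  0.35 -2.3 ] M [-0.098 -0.356 -0.017] w 61.07 g 17.79 q7 [-0.1   0.48  0.38  1.83 -0.22  0.88  1.44]
d 60 ['32/125', '-', '4/85', '6/87', '7/108', '3/141', '-2/160', '2/171', '-2/172', '1/178', '-0/193']
d 80 ['35/117', '5/91', '8/80', '6/83', '7/104', '-1/139', '-1/160', '-1/169', '-2/171', '1/170', '-2/167']
d 100 ['23/101', '8/80', '4/78', '6/83', '6/98', '6/132', '-0/159', '-0/170', '0/172', '-2/171', '1/170']
d 120 ['26/102', '4/80', '-', '7/79', '6/88', '7/122', '-0/159', '-3/173', '1/172', '1/172', '0/174']
d 140 ['20/97', '6/86', '5/81', '4/83', '7/92', '4/124', '1/158', '1/169', '2/174', '-1/174', '1/172']
d 160 ['24/98', '-', '5/79', '6/82', '4/90', '4/120', '0/158', '1/171', '-1/175', '-4/174', '1/174']
d 180 ['23/96', '4/79', '4/78', '9/79', '6/93', '2/128', '-1/159', '-2/175', '-0/176', '-0/176', '0/175']
d 200 ['21/100', '7/84', '5/82', '6/84', '7/91', '4/127', '1/180', '-2/188', '-1/234', '-1/244', '-2/242']
d 220 ['-', '5/104', '-', '-', '-', '-', '-', '-', '-', '-', '-']
d 240 ['-', '-', '-', '-', '-', '-', '-', '-', '-', '-', '-']
top d plate 0.052 [(-0.04, 37, 6.1), (-0.03, 26, 6.9), (-0.02, 14, 7.1), (-0.01, 12, 6.7), (0.0, 10, 6.8), (0.01, 12, 7.3), (0.02, 12, 5.9), (0.03, 13, 5.7)]
scene d plate 0.0534 [(0.0, 12, 6.4), (0.01, 16, 6.1), (0.02, 13, 6.1), (0.03, 14, 5.9)]
```

Emit:
servo_tool --motion '[[[0.715,0,0,0.04,0],[0.715,0,0,0.05,0],[0.715,0,0,0.06,0],[0.715,0,0,0.08,0],[0.715,0,0,0.15,0],[0.715,0,0,0.3,0],[0.715,0,0,0.4,0],[0.715,0,0,0.4,0],[0.715,0,0,0.25,0],[0.715,0,0,0.1,0],[0.715,0,0,0,0],[0.715,0,0,0,0]]]' --newtons 20

```text
t: 18.25
eef_pos: [0.5813, -0.1705, 0.2392]
tool_rot: [-0.0, 0.253, 0.967, 0.0]
contact_force: [0.4, 0.0, -1.8]
gripper_width: 0.72
grasp_force: 14.1
```

```bash
python3 s.py; python3 l.py e; python3 r2.py e;python3 r.py e; python3 w.py e
```

```text
t 18.25 pos [ 0.5813 -0.1705  0.2392] line 60.69 tilt xy [-0.0009  0.0003] F [ 0.4   0.04 -1.83] M [-0.021  0.027  0.032] w 61.2 g 14.13 q7 [-0.13  0.4   0.41  1.76 -0.18  1.02  1.4 ]
e 60 ['34/116', '-', '3/90', '5/116', '3/156', '-2/198', '2/216', '1/220', '-1/220', '2/219', '-0/219']
e 80 ['29/109', '5/86', '5/82', '5/98', '3/130', '-1/167', '-3/183', '-1/192', '-0/203', '-1/213', '-1/216']
e 100 ['34/111', '5/83', '9/79', '7/88', '5/122', '1/153', '2/165', '1/168', '-2/169', '-1/168', '-1/168']
e 120 ['22/99', '5/78', '3/82', '7/85', '6/99', '0/136', '-1/162', '1/170', '-1/170', '-2/168', '3/171']
e 140 ['21/93', '9/82', '7/80', '4/82', '4/99', '1/133', '-1/162', '1/171', '1/171', '1/171', '-0/171']
e 160 ['20/95', '4/80', '5/79', '5/81', '5/93', '1/128', '0/158', '-3/172', '-2/174', '-0/173', '2/174']
e 180 ['26/98', '7/78', '6/80', '6/81', '6/94', '-0/128', '-1/156', '-1/172', '-0/174', '-0/175', '2/173']
e 200 ['22/102', '5/82', '6/80', '5/82', '-', '6/123', '-1/161', '-0/184', '-1/200', '1/195', '-1/175']
e 220 ['19/132', '0/122', '6/127', '7/137', '7/170', '1/212', '-1/245',
[... 675 characters left out ...]
 -0.0019  0.0057] Y [-0.0281  0.02    0.0284]
scene z -0.065 n 45 X [-0.0091  0.002   0.0056] Y [-0.0212 -0.0131  0.022 ]
scene z -0.055 n 34 X [-0.0009  0.006   0.0072] Y [-0.0111 -0.0016  0.0083]
scene z -0.045 n 137 X [-0.012  -0.003   0.0065] Y [-0.0139 -0.0008  0.0132]
scene z -0.035 n 8 X [-0.0088  0.0049  0.0072] Y [-0.014   0.0146  0.0202]
top z -0.105 n 8 X [-0.011  -0.0088 -0.0041] Y [0.0164 0.0233 0.031 ]
top z -0.085 n 12 X [-0.0111 -0.0087 -0.0017] Y [0.019  0.0278 0.0303]
top z -0.075 n 7 X [-0.0107 -0.0092 -0.0002] Y [0.0182 0.0249 0.0309]
top z -0.065 n 9 X [-0.0116 -0.0099 -0.0089] Y [0.0057 0.0173 0.0231]
top z -0.055 n 8 X [-0.0114 -0.0094 -0.0035] Y [0.0067 0.0083 0.01  ]
```

Emit:
servo_tool --motion '[[[0.715,-0.03,0.2,0,0.19],[0.715,-0.05,0.39,0,0.38],[0.715,-0.085,0.655,0,0.63],[0.715,-0.085,0.655,0,0.63],[0.715,-0.085,0.655,0,0.63],[0.715,-0.085,0.655,0,0.63],[0.715,-0.085,0.655,0,0.63],[0.715,-0.085,0.655,0,0.63],[0.715,-0.085,0.655,0,0.63],[0.715,-0.085,0.655,0,0.63],[0.715,-0.085,0.655,0,0.63],[0.715,-0.085,0.655,0,0.63],[0.715,-0.05,0.39,0,0.38],[0.715,-0.03,0.2,0,0.19],[0.715,0,0,0,0],[0.715,0,0,0,0],[0.715,0,0,0,0]]]' --newtons 20

```text
t: 20.05
eef_pos: [0.5415, 0.1369, 0.2397]
tool_rot: [-0.0, -0.188, 0.982, -0.0]
contact_force: [0.4, -0.9, -2.0]
gripper_width: 0.716
grasp_force: 14.1
```

```bash
python3 s.py; python3 l.py f; python3 w.py f
```

```text
t 20.05 pos [0.5415 0.1369 0.2397] line 111.68 tilt xy [ 0.     -0.0007] F [ 0.41 -0.88 -1.96] M [ 0.017 -0.004 -0.008] w 60.87 g 14.13 q7 [-0.46  0.3   0.12  1.86 -0.04  0.99  1.63]
scene z -0.105 n 31 X [-0.0065  0.0001  0.0052] Y [-0.0311 -0.0222  0.0214]
scene z -0.095 n 40 X [-0.0072  0.0015  0.0055] Y [-0.0306 -0.0212  0.0222]
scene z -0.085 n 63 X [-0.0103 -0.0002  0.0054] Y [-0.0311 -0.0248  0.0265]
scene z -0.075 n 42 X [-0.01    0.0009  0.0055] Y [-0.0284 -0.0225  0.0266]
scene z -0.065 n 36 X [-0.0019  0.0034  0.0068] Y [-0.0225 -0.016   0.    ]
scene z -0.055 n 24 X [0.0013 0.006  0.0071] Y [-0.0138 -0.0076  0.0049]
scene z -0.045 n 33 X [-0.001   0.0049  0.0067] Y [-0.0037  0.0098  0.0165]
scene z -0.035 n 13 X [-0.0006  0.0038  0.0071] Y [0.0125 0.0158 0.0186]
```

Emit:
servo_tool --motion '[[[0.715,-0.008,0.04,-0.2,0.01],[0.715,0,0,-0.4,0],[0.715,0,0,-0.4,0],[0.715,0,0,-0.4,0],[0.715,0,0,-0.3,0],[0.715,0,0,-0.2,0],[0.715,0,0,-0.15,0],[0.715,0,0,0,0],[0.715,0,0,0,0]]]' --newtons 20

```text
t: 21.05
eef_pos: [0.5412, 0.1402, 0.1581]
tool_rot: [0.0, -0.19, 0.982, 0.0]
contact_force: [-0.1, 0.2, -2.0]
gripper_width: 0.714
grasp_force: 14.1
```

```bash
python3 s.py
```

```text
t 21.05 pos [0.5412 0.1402 0.1581] line 111.91 tilt xy [0.0006 0.0002] F [-0.05  0.24 -2.01] M [ 0.012 -0.047  0.05 ] w 60.69 g 14.13 q7 [-0.45  0.4   0.11  1.93 -0.06  0.81  1.64]
```

Emit:
servo_tool --motion '[[[0.715,0,-0.035,0,0],[0.715,0,0,-0.1,0],[0.715,0,0,-0.1,0],[0.715,0,0,-0.1,0],[0.715,0,0,-0.08,0],[0.715,0,0,-0.05,0],[0.715,0,0,0,0]]]' --newtons 20

```text
t: 21.75
eef_pos: [0.5407, 0.1387, 0.1401]
tool_rot: [-0.0, -0.19, 0.982, -0.0]
contact_force: [-0.4, 0.6, -2.0]
gripper_width: 0.718
grasp_force: 14.1
```

```bash
python3 s.py
```

```text
t 21.75 pos [0.5407 0.1387 0.1401] line 111.91 tilt xy [-0.0007 -0.0002] F [-0.37  0.63 -2.  ] M [-0.019  0.015 -0.007] w 61.02 g 14.13 q7 [-0.44  0.42  0.1   1.94 -0.06  0.78  1.65]
```

Already 10 mm into the pocket with no contact force; I'll lower it to the floor.

Emit:
servo_tool --motion '[[[0.715,0,0,-0.04,0],[0.715,0,0,-0.04,0],[0.715,0,0,-0.03,0],[0.715,0,0,-0.03,0],[0.715,0,0,-0.03,0],[0.715,0,0,0,0]]]' --newtons 20

```text
t: 22.35
eef_pos: [0.5409, 0.1388, 0.1336]
tool_rot: [-0.0, -0.19, 0.982, -0.0]
contact_force: [0.3, -0.1, -1.5]
gripper_width: 0.714
grasp_force: 14.1
```

```bash
python3 s.py
```

```text
t 22.35 pos [0.5409 0.1388 0.1336] line 111.91 tilt xy [-0.0001 -0.    ] F [ 0.28 -0.07 -1.52] M [ 0.021  0.009 -0.038] w 60.65 g 14.13 q7 [-0.44  0.43  0.1   1.95 -0.06  0.76  1.65]
```

Emit:
servo_tool --motion '[[[0.715,0,0,-0.025,0],[0.715,0,0,-0.025,0],[0.715,0,0,-0.025,0],[0.715,0,0,0,0]]]' --newtons 20

```text
t: 22.75
eef_pos: [0.5426, 0.1393, 0.1329]
tool_rot: [0.002, -0.19, 0.982, 0.0]
contact_force: [-2.5, -0.2, 11.9]
gripper_width: 0.713
grasp_force: 15.8
```

```bash
python3 s.py
```

```text
t 22.75 pos [0.5426 0.1393 0.1329] line 111.9 tilt xy [0.0036 0.0016] F [-2.51 -0.23 11.93] M [-0.102  0.536 -0.005] w 60.64 g 15.8 q7 [-0.44  0.44  0.1   1.95 -0.06  0.76  1.65]
```

Emit:
servo_tool --motion '[[[0.715,0,0,0.03,0],[0.715,0,0,0.03,0],[0.715,0,0,0,0],[0.8,0,0,0,0],[0.9,0,0,0,0],[1,0,0,0,0],[1,0,0,0,0],[1,0,0,0.2,0],[1,0,0,0.5,0],[1,0,0,0.8,0],[1,0,0,0.8,0],[1,0,0,0.8,0],[1,-0.3,0.6,0.3,0],[1,-0.5,0.8,0,0],[1,-0.5,0.8,0,0],[1,-0.5,0.8,0,0],[1,-0.3,0.5,0,0],[1,0,0,0,0]]]' --newtons 20

```text
t: 24.55
eef_pos: [0.4545, 0.2825, 0.2697]
tool_rot: [-0.0, -0.193, 0.981, 0.001]
contact_force: [0.9, -1.1, -0.6]
gripper_width: 0.999
grasp_force: 0.0
```

```bash
python3 s.py; python3 l.py g; python3 r.py g
python3 - <<'E'
from h import *
P0=None
for n in "0g":
    I=np.load(f"top{n}.npz");P=pts(I["d"],bot.get_calibration("top"));near=np.hypot(P[...,0]-.54,P[...,1]-.138)<.06
    m=near&(P[...,2]>.135)&(I["p"].max(-1)<110);print(n,m.sum(),P[m].mean(0).round(4),np.percentile(P[m][:,2],95).round(4),cv2.minAreaRect(P[m][:,:2].astype(np.float32)))
a=np.load("topg.npz")["p"][190:290,230:430];b=np.load("sceneg.npz")["p"][170:340,190:390]
cv2.imwrite("pics/cg.png",np.hstack([cv2.resize(a,(400,200),interpolation=2),np.zeros((200,0,3),np.uint8)])[...,::-1])
c=np.zeros((560,660,3),np.uint8);c[:,:]=cv2.resize(b,(660,560),interpolation=2);cv2.imwrite("pics/cg2.png",c[...,::-1])
d=cv2.resize(a[:, 100:],(560//2,280),interpolation=2)
E
```

```text
t 24.55 pos [0.4545 0.2825 0.2697] line 112.29 tilt xy [-0.0005  0.0018] F [ 0.86 -1.07 -0.59] M [ 0.01  -0.016 -0.031] w 84.92 g 0.0 q7 [-0.69  0.23  0.03  1.87 -0.01  1.04  1.3 ]
top g plate 0.0519 [(-0.04, 31, 6.6), (-0.03, 29, 6.6), (-0.02, 20, 6.8), (-0.01, 18, 6.4), (0.0, 10, 6.2), (0.01, 8, 6.7), (0.02, 6, 6.6), (0.03, 12, 6.8)]
scene g plate 0.0534 [(-0.03, 6, 6.5), (-0.02, 12, 6.5), (-0.01, 16, 5.9), (0.0, 22, 6.3), (0.01, 19, 5.9), (0.02, 23, 5.8), (0.03, 37, 6.1)]
0 219 [0.5386 0.1371 0.1526] 0.1619 ((0.5394894480705261, 0.13772019743919373), (0.02715274691581726, 0.06204773113131523), 21.884822845458984)
g 213 [0.5378 0.1371 0.1532] 0.162 ((0.539203405380249, 0.1376839280128479), (0.027749214321374893, 0.0617372989654541), 22.008207321166992)
```

View pics/cg2.png

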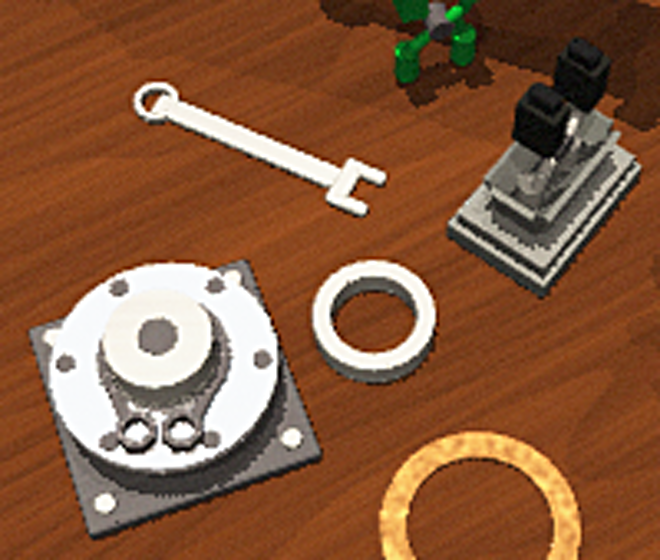

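The crop shows the ring closed flat in the groove. Its eyes are at crop (138,433) and (183,432), and the plate is held 9 mm down. The pliers stand upright in their stand at crop (560,110), and the other items look undisturbed.

```bash
python3 -c "
from station import bot
print(bot.hand_in())"
```

```text
the job is handed in; nothing more can be done
None
```

The snap ring is closed flat in the groove and holds the plate 9 mm down, the pliers stand upright in their stand again, and I handed the job in at about 25 s; the hand-in gave back no verdict.

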